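# Shut the ware crate's gate and drop its latch bar into the keeper

## Robot

A 6-joint arm with a two-finger parallel gripper is mounted at the origin on the work surface. World frame = base frame: x ahead of the robot, y to its left, z up, the work surface at z = 0. Lengths are in m, angles in degrees, forces in N, time in s.
With the tool pointing down it reaches from about 0.4 to 0.825 m from the base axis. Payload 7 kg.
Tool frame: the origin (TCP) lies on the centre line of the jaws, within the pads' length; the fingertips stand 25 mm ahead of it and the grasp point (between the pads) lies 6 mm ahead of it; x points along the fingers, z is the direction in which the jaws open and shut, and the axes are right-handed (so a half turn about x gives the same grasp; the last joint's range is limited). The gripper opens to 88 mm and grips with 3 to 60 N. Pads are 19 mm wide; open, the fingers measure 130 mm over their backs; the gripper's body (78 mm by 193 mm) begins 47 mm behind the grasp point.
Start: joints at [83.715, 20.546, 0.682, 0, -70.136, -16.507], TCP at [0.261, 0.622, 0.252] pointing down, gripper open.
Joint ranges: [-176.03, 176.03], [-82.01, 121.73], [-58.28, 71.71], [-173.87, 95.51], [-174.79, -0.11], [-173.66, 173.66]. Speed limits (degrees/s): [136.94, 136.94, 172.46, 180, 180, 180].

## Interface

Orientations are given as [roll, pitch, yaw] about the fixed x, y, z axes, in that order (R = Rz(yaw) Ry(pitch) Rx(roll)).
In Python, from plant import ctrl gives the robot as it stands. The module is installed in compiled form; this text tells all that it offers.
- The arm moves only by the tool send_rows, never from a script. Its argument "deltas" is a list of rows, each an object of numbers: "dx", "dy", "dz": the shift along the tool's x, y, z in mm; "ax", "ay", "az": the turn, a rotation vector about the tool's x, y, z in units of 5 degrees (1.0 is 5 degrees); "fingers": the opening, from 0 (shut) to 1 (fully open). A call has 1 to 12 rows; each row shifts and turns the commanded pose from where the row before left it, along the tool's axes as they then stand; what a row does not reach is not made up. A row lasts 1/8 s, in which the tool goes at most 62.5 mm and 10.7 degrees, less where a joint would pass 70% of its speed; a pose out of reach is approached as far as the arm can. A call with a gripper value outside its range is refused whole. The fingers move at their own pace and stop on an object; the grip force is fixed at half the most. Time passes only in rows, so rows that do not move let the fingers close. It gives the time, the measured TCP pose, the force and the opening at its end, in the units of the state.
- ctrl.get_obs(): the state, without advancing time (a new reading comes with each control period).
- ctrl.snapshot(name): name is "side" or "top"; returns a dict with "image" (400x640x3 uint8, blue, green, red), "fx", "fy", "cx", "cy" (pixels), "R" (3x3) and "t" (3): a world point X has camera coordinates R X + t. Camera axes: x right, y down, z forward; pixel columns grow to the right and rows downward; lengths in m; the calibration is good to about 2 mm. A picture is of the moment at which its call begins. There is no depth.
- ctrl.close_job(): hands the job in, once; it reports no verdict.
The state is a dict: "clock": time; "joint_pos": joint angles; "qvel": joint speeds; "tau": joint torques, N m; "tool_pos": TCP position; "orientation": TCP orientation; "force": force on the tool from outside, world axes, zero at the start; "moment": the same for the moment, N m; "opening": finger opening in m.
Only numpy, scipy, OpenCV 4.12 (cv2) and the standard library are available. Lean on these libraries where they do the work, as an engineer would, in place of code of your own. Each camera call takes 0.05 s, during which the arm holds its last target.

## Task

The sprung gate of the bowl crate is standing open. Lift the gate's latch bar by its red knob, swing the gate shut with the bar passing over the keeper's nose, and let the bar drop fully home into the keeper's notch so that the gate stays latched by itself when you let go. Feel for the notch gently: never ram or force the bar against the keeper, and do not disturb the bowls, the glaze jar or the spatula.

Things in the scene. Friction and masses are not known exactly. Their poses are not given: they have to be found in the camera images.
- crate: Open-topped wooden crate, fixed to the bench: 240 (x) x 340 (y) x 100 mm high, walls 12 mm thick, floor 12 mm. Origin: centre of its underside. Its own -x side is the front, with the gate; its +y side is the hinge side. 'In' and 'out' in these notes mean along the crate's own +x and -x.
- gate_hinge (a point): Point on the gate's vertical hinge axis, 98 mm above the bench, at (-120, +150) mm in the crate's frame. Its axes turn with the gate: -y runs along the gate from hinge to free end, -x out of its outer face, z up. The gate is a wooden panel 16 mm thick, its middle plane through the hinge axis, reaching 244 mm from the hinge; top edge 112 mm above the bench; 0.6 kg.
- gate (a joint): Gate angle, rad: 0 = shut with the bar over the nominal notch centre; positive = open (free end swings out). Range -0.065 to 1.1. A spring hinge (0.8 N m/rad, at rest at 0.7 rad, plus 0.16 N m friction) resists closing: about 0.7 N m to push it shut. Unlatched, it springs open again.
- latch_bar (a joint): Lift angle, rad: 0 = level on its own stop, positive = free end raised, up to 0.4; gravity lowers it. Flat steel bar on the gate's outer face, 8 mm thick, 22 mm tall, about 0.35 kg; its middle plane is 14 mm out from the hinge axis. Pivot 30 mm from the hinge axis, 98 mm above the bench (bar's centre line); free end 285 mm from the hinge axis. Underside 87 mm above the bench when level.
- latch_knob (a point): Grip point of the bar's red upright cylindrical knob (18 mm diameter, from 11 to 57 mm above the bar's centre line): on its axis, 45 mm above the centre line, 155 mm from the pivot, 185 mm from the hinge axis; 143 mm above the bench when level. Take it from above, fingers closing across the gate's thickness. Axes as gate_hinge, also turning with the bar.
- keeper: Fixed slotted steel plate on the front post by the gate's free end; origin: middle of its rear face, 87 mm above the bench, at (-110, -112) mm in the crate's frame. It carries the brass keeper hook, screwed on through slots: the hook may sit up to 12 mm further in or out than nominal, and this pose does not show it. A gate pushed shut with its bar down stops on the hook's outer nose.
- keeper_nominal (a point): Nominal notch centre, 87 mm above the bench, 262 mm from the hinge axis, 24 mm out from the plate's rear face; the real one is up to 12 mm in or out. U-shaped hook, open at the top, 16 mm wide: nose 8 mm thick, top 103 mm above the bench; notch 12 mm, floor 1.5 mm below a level bar; back wall on the inner side, top 133 mm. A bar raised 20 to 35 mm here clears the nose and meets the back wall.
- bowl_a: Loose white ceramic bowl standing in the crate, 110 mm wide, 45 mm high; origin at its underside. Leave it alone.
- bowl_b: A second such bowl in the crate. Leave it alone.
- glaze_jar: Loose blue jar with a white lid, 68 mm wide, 100 mm high, on the bench beyond the hinge side of the crate; origin at its underside. Leave it alone.
- spatula: Loose spatula, 190 mm long, lying on the bench beyond the keeper side of the crate; origin at its underside. Leave it alone.

How it is judged (in metres and radians):
On the way, in this order (a step that is already met when the one before it is completed fails the run):
1. the latch bar is raised high enough to clear the nose while the gate is still open (value of joint latch_bar above 0.07 rad and value of joint gate above 0.08 rad), for 0.1 s.
2. the gate is pushed shut with the raised bar over the keeper (value of joint latch_bar above 0.05 rad and value of joint gate below 0.06 rad), for 0.1 s.
At the end, for the whole second after the job is handed in: The gate is shut (angle below 0.06 rad) and stays so by itself at rest (below 0.05 rad/s), with the latch bar down in the notch (lift angle below 0.02 rad, below 0.1 rad/s) (value of joint gate below 0.06 rad and value of joint latch_bar below 0.02 rad and velocity of joint gate between -0.05 and 0.05 rad/s and velocity of joint latch_bar between -0.1 and 0.1 rad/s); the robot touches nothing.
It fails at once if the keeper is pushed or struck with more than 15 N (contact force between keeper and anything else above 15 N).
It fails at once if a bowl is moved by more than 15 mm (distance of any of bowl_a, bowl_b from where it was at the start of the episode above 0.015 m).
It fails at once if the glaze jar or the spatula is moved by more than 20 mm (distance of any of glaze_jar, spatula from where it was at the start of the episode above 0.02 m).
It also fails if it takes over 54 s, if anything falls off the work surface, if the arm or the gripper's body presses on something with over 40 N, if the wrist force passes 120 N, or if a joint passes its speed limit or range.

## Working session

There is one attempt and no reset: what is moved stays moved. The work goes in short steps, Python scripts to look and compute and a tool call to move; the robot and the scene stay as the last step left them, time stands still between calls to the robot, and variables do not carry over. Pictures are saved under pics/ and viewed, and the job is handed in when it is done.

Besides the shell and the picture viewer there is one more tool, called after ">>>" as name(argument=value, ...) on one line, values as JSON. send_rows: Moves the arm, as the interface text tells. Its arguments: {"type":"object","properties":{"deltas":{"type":"array","items":{"type":"object","properties":{"dx":{"type":"number"},"dy":{"type":"number"},"dz":{"type":"number"},"ax":{"type":"number"},"ay":{"type":"number"},"az":{"type":"number"},"fingers":{"type":"number"}}}}},"required":["deltas"]}

```bash
mkdir -p pics; cat > h.py <<'E'
import numpy as np, cv2, json
from plant import ctrl
def snap(n,f):
    s=ctrl.snapshot(n); cv2.imwrite('pics/'+f+'.png',s['image'])
    np.savez('pics/'+f+'.npz',**{k:np.array(v) for k,v in s.items()}); return s
def load(f): return dict(np.load('pics/'+f+'.npz'))
def ray(s,u,v):
    d=np.array([(u-s['cx'])/s['fx'],(v-s['cy'])/s['fy'],1.]); R=np.array(s['R']);t=np.array(s['t'])
    return -R.T@t, R.T@d
def onz(s,u,v,z):
    o,d=ray(s,u,v); return o+d*(z-o[2])/d[2]
def proj(s,X):
    p=np.array(s['R'])@np.array(X)+np.array(s['t']); return np.array([s['fx']*p[0]/p[2]+s['cx'],s['fy']*p[1]/p[2]+s['cy']])
def tri(s1,p1,s2,p2):
    o1,d1=ray(s1,*p1);o2,d2=ray(s2,*p2)
    A=np.stack([d1,-d2],1); k=np.linalg.lstsq(A,o2-o1,rcond=None)[0]
    a=o1+k[0]*d1;b=o2+k[1]*d2; return (a+b)/2,np.linalg.norm(a-b)
E
python3 - <<'E'
from h import *
for n in('side','top'):
    s=snap(n,n+'0'); print(n,s['fx'],s['cx'],s['cy'],-np.array(s['R']).T@s['t'])
o=ctrl.get_obs()
for k,v in o.items(): print(k,np.round(v,4))
E
```

```text
side 385.5110399579766 322.63640257846606 195.66339486441333 [ 0.48801558 -0.44612991  0.64495449]
top 376.3903617152978 318.5956256309012 198.97673787635756 [ 0.5196378  -0.00757061  0.82471376]
clock 0.1
joint_pos [ 8.37163e+01  2.05875e+01  6.39500e-01 -1.59000e-02 -7.01344e+01
 -1.65074e+01]
qvel [-0.0436 -0.073   0.1352 -0.0841  0.0233  0.002 ]
tau [-1.10000e-03 -5.84162e+01  2.93750e+01  7.01560e+00  1.01000e-02
 -1.00000e-04]
tool_pos [0.2613 0.6219 0.2507]
orientation [   6.2493   89.9163 -106.5472]
force [0.7275 0.6275 0.1958]
moment [ 0.0024 -0.0199 -0.0384]
opening 0.0879
```

View pics/side0.png

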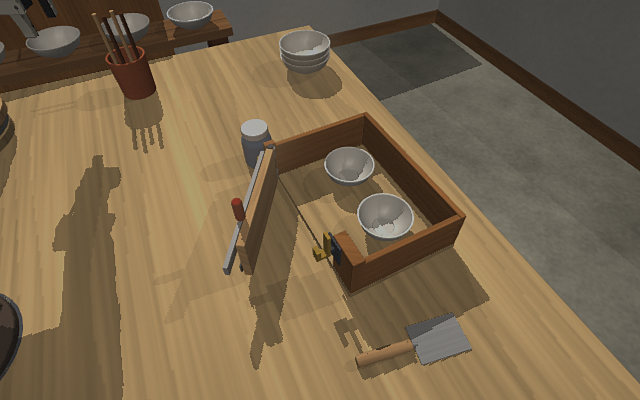

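View pics/top0.png

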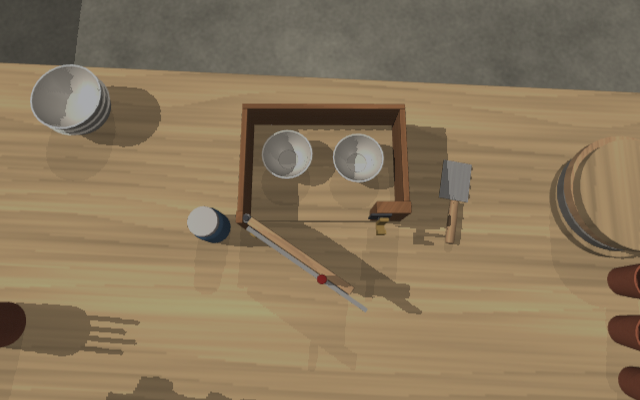

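The side view shows the open gate at about (255,200), with the red knob at (237,208) and the brass hook at (323,248). The top view shows the crate at (245-410, 105-222), the knob at (322,279), the bar tip at (366,310) and the hook at (381,228). I'll zoom in and measure.

```bash
python3 - <<'E'
from h import *
t=load('top0');s=load('side0')
for f,im,(x0,y0,w,h) in (('ztop',t['image'],(230,90,200,150)),('zside',s['image'],(215,130,160,170))):
    c=cv2.resize(im[y0:y0+h,x0:x0+w],None,fx=3.5 if f=='zside' else 4,fy=3.5 if f=='zside' else 4,interpolation=cv2.INTER_CUBIC); cv2.imwrite(f'pics/{f}.png',c)
def red(im):
    h=cv2.cvtColor(im,cv2.COLOR_BGR2HSV)
    return ((((h[...,0]<6)|(h[...,0]>174))&(h[...,1]>150)&(h[...,2]>60))*255).astype(np.uint8)
for n,d in(('top',t),('side',s)):
    k,l,st,c=cv2.connectedComponentsWithStats(red(d['image']))
    for i in range(1,k):
        if st[i,4]>20: print(n,st[i],c[i])
E
```

```text
top [317 275  10   9  66] [321.42424242 278.81818182]
side [232 199   9   6  42] [235.83333333 201.19047619]
```

```bash
python3 - <<'E'
from h import *
t=load('top0')
# crate top corners z=0.1
for p in((245,105),(405,105),(410,204),(247,218),(381,228)): print(p,onz(t,*p,.1))
print('knob',onz(t,322,279,.155)); print('tip',onz(t,366,310,.109))
E
```

```text
(245, 105) [0.86715459 0.15804783 0.1       ]
(405, 105) [ 0.8841609  -0.17452644  0.1       ]
(410, 204) [ 0.67399427 -0.18436188  0.1       ]
(247, 218) [0.63049134 0.13299053 0.1       ]
(381, 228) [ 0.6236863 -0.1279796  0.1      ]
knob [ 0.52139624 -0.01736751  0.155     ]
tip [ 0.46995696 -0.1010577   0.109     ]
```

View pics/ztop.png

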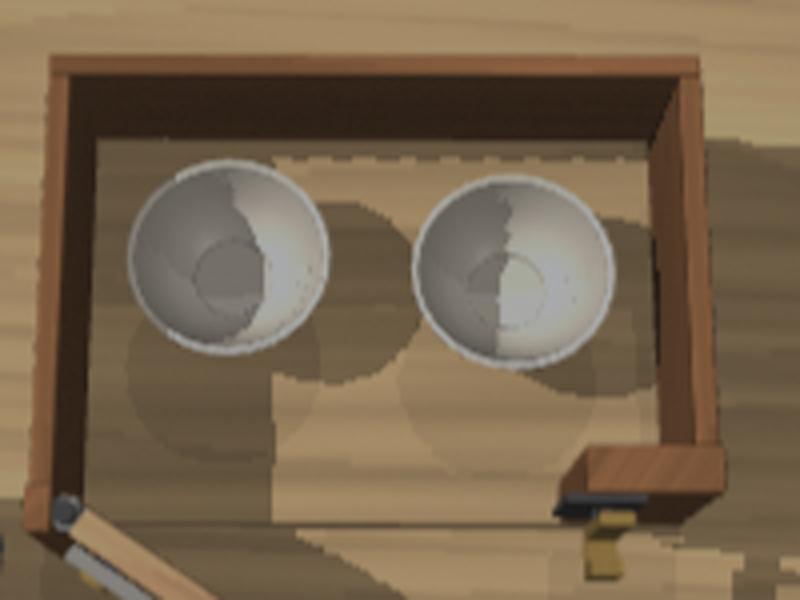

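View pics/zside.png

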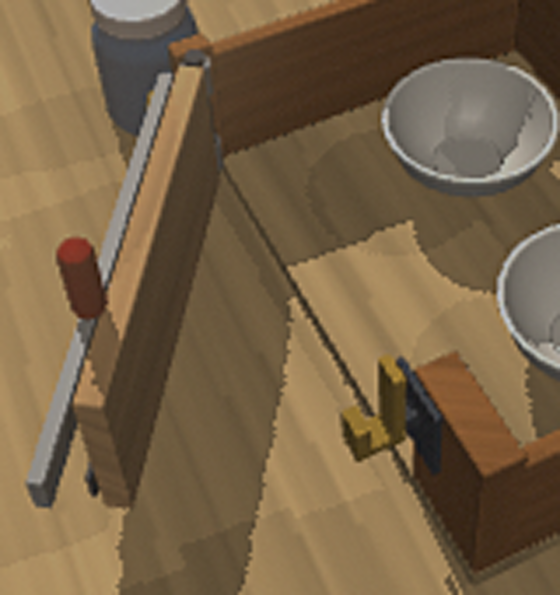

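```bash
python3 - <<'E'
from h import *
t=load('top0');s=load('side0')
T=lambda x,y:(230+x/4-.375,90+y/4-.375)
S=lambda x,y:(215+x/3.5-.36,130+y/3.5-.36)
def P(n,a,b):
    X,e=tri(t,T(*a),s,S(*b)); print(n,np.round(X*1000,1),'gap',round(e*1000,1)); return X
H=P('hinge pin top',(68,510),(195,58))
Tt=lambda x,y:(x,y)
K,e=tri(t,(321.6,279),s,(236-.1,200.7)); print('knob top',K*1000,e*1000)
P('keeper wall top right/outer corner',(635,530),(405,360))
A=onz(t,*T(50,57),.1);B=onz(t,*T(698,58),.1);print('rear corners',A,B,np.linalg.norm(A-B))
C=onz(t,*T(722,490),.1);print('front post corner',C)
yaw=np.arctan2(*( (A-B)[[0,1]]*[-1,1])); print('yaw',np.degrees(yaw))
R=np.array([[np.cos(yaw),-np.sin(yaw)],[np.sin(yaw),np.cos(yaw)]])
org=(A[:2]+B[:2])/2-R@[.12,0]
print('crate org',org,'hinge pred',org+R@[-.12,.15],'keeper',org+R@[-.11,-.112],'nom notch',org+R@[-.134,-.112])
loc=lambda X:R.T@(np.array(X)[:2]-org)*1000
print('local hinge',loc(H),'knob',loc(K))
print('C local',loc(C))
for n,p,z in(('wall tl',(590,513),.133),('wall br',(635,532),.133),('wall bl',(588,538),.133),('nose bl',(587,580),.103),('nose br',(622,577),.103),('nose tl',(587,556),.103),('nose tr',(620,556),.103),('plate',(600,497),.133)):
    print(n,loc(onz(t,*T(*p),z)))
d=(K-H)[:2];print('dist',np.linalg.norm(d))
# knob axis at (-14,-185) in gate frame at angle
ang=np.arctan2(d[1],d[0]);u=R.T@d;a0=np.arctan2(-.185,-.014);print('gate angle',np.degrees((np.arctan2(u[1],u[0])-a0)))
E
```

```text
hinge pin top [630.9 131.1 113.6] gap 1.6
knob top [522.6351184  -16.74923009 156.7938547 ] 2.562159385383644
keeper wall top right/outer corner [ 634.1 -134.4  148.6] gap 12.1
rear corners [0.86936962 0.16423666 0.1       ] [ 0.88604165 -0.1727018   0.1       ] 0.33735068043195954
front post corner [ 0.65776397 -0.18456142  0.1       ]
yaw 2.83273856341505
crate org [ 0.75785227 -0.01016303] hinge pred [0.63058583 0.13372322] keeper [ 0.65352177 -0.12746242] nom notch [ 0.6295511  -0.12864852]
local hinge [-119.86217308  147.39484641] knob [-235.25522109    5.04639068]
C local [-108.58484491 -169.23887406]
wall tl [-125.32158564  -98.79573677]
wall br [-134.25122735 -119.40054006]
wall bl [-137.05102775  -97.46984161]
nose bl [-153.04936147 -101.15385584]
nose br [-151.61147679 -118.06077624]
nose tl [-141.43998323 -101.54255123]
nose tr [-141.44719603 -117.48444428]
plate [-117.77198421 -103.72014521]
dist 0.18324474992775758
gate angle -34.70188550435371
```

```bash
cat >> h.py <<'E'
from scipy.spatial.transform import Rotation as Ro, Slerp
YAW=np.radians(2.83); HG=np.array([.6308,.1325])
def state(): 
    o=ctrl.get_obs(); return o,np.array(o['tool_pos']),Ro.from_euler('xyz',o['orientation'],degrees=True)
def knob(phi,l=0.):  # grip point world for gate phi, lift l
    r=.155*np.cos(l)-.045*np.sin(l)+.03; z=.098+.155*np.sin(l)+.045*np.cos(l)
    a=YAW-phi; x=np.array([np.cos(a),np.sin(a)]); y=np.array([-np.sin(a),np.cos(a)])
    return np.array([*(HG-.014*x-r*y),z])
def Rt(phi,l=0.,sg=1):
    a=YAW-phi; x=np.array([np.cos(a),np.sin(a),0]);y=np.array([-np.sin(a),np.cos(a),0])
    tx=np.array([0,0,-1.]); tz=sg*x
    M=np.stack([tx,np.cross(tz,tx),tz],1); R=Ro.from_matrix(M)
    return Ro.from_rotvec(-l*x)*R   # raise -y end: rotation about -x
def rows(p,R,wps,nd=1):
    for q,S in wps:
        d=R.inv().apply(q-p)*1000; rv=np.degrees((R.inv()*S).as_rotvec())/5
        d=np.round(d,nd); rv=np.round(rv,3)
        print({k:float(v) for k,v in zip(('dx','dy','dz','ax','ay','az'),[*d,*rv]) if abs(v)>1e-9})
        p=p+R.apply(d/1000); R=R*Ro.from_rotvec(np.radians(rv*5))
E
python3 - <<'E'
from h import *
o,p,R=state(); print(np.round(R.as_matrix(),3))
for sg in(1,-1): print(sg,np.degrees((R.inv()*Rt(.606,0,sg)).as_rotvec()))
G=Rt(.606,0,1); print(knob(.606))
sg=1 if (R.inv()*Rt(.606,0,1)).magnitude()<1.57 else -1
G=Rt(.606,0,sg); tgt=knob(.606)+[0,0,.1+.006]  # 100 above
n=14; sl=Slerp([0,1],Ro.concatenate([R,G]))
rows(p,R,[(p+(tgt-p)*k/n,sl(k/n)) for k in range(1,n+1)],0)
E
```

```text
[[-0.     0.922 -0.387]
 [-0.001 -0.387 -0.922]
 [-1.     0.     0.001]]
1 [-8.09052488e+01  7.53014934e-02  5.11811974e-02]
-1 [ 9.90947162e+01  5.34510218e-02 -7.86410239e-02]
[ 0.52117618 -0.01717838  0.143     ]
{'dy': 35.0, 'dz': 35.0, 'ax': -1.156, 'ay': 0.001, 'az': 0.001}
{'dy': 31.0, 'dz': 38.0, 'ax': -1.156, 'ay': 0.001}
{'dx': 1.0, 'dy': 27.0, 'dz': 41.0, 'ax': -1.155, 'ay': 0.001, 'az': 0.001}
{'dy': 23.0, 'dz': 44.0, 'ax': -1.156, 'ay': 0.001, 'az': 0.001}
{'dy': 18.0, 'dz': 46.0, 'ax': -1.156, 'ay': 0.001, 'az': 0.001}
{'dy': 14.0, 'dz': 47.0, 'ax': -1.156, 'ay': 0.001}
{'dy': 9.0, 'dz': 49.0, 'ax': -1.156, 'ay': 0.001, 'az': 0.001}
{'dy': 3.0, 'dz': 49.0, 'ax': -1.155, 'ay': 0.002, 'az': 0.001}
{'dx': 1.0, 'dy': -1.0, 'dz': 49.0, 'ax': -1.156, 'ay': 0.001, 'az': 0.001}
{'dy': -6.0, 'dz': 49.0, 'ax': -1.156, 'ay': 0.001}
{'dy': -11.0, 'dz': 48.0, 'ax': -1.156, 'ay': 0.001, 'az': 0.001}
{'dy': -15.0, 'dz': 47.0, 'ax': -1.155, 'ay': 0.001, 'az': 0.001}
{'dy': -21.0, 'dz': 44.0, 'ax': -1.156, 'ay': 0.001, 'az': 0.001}
{'dy': -25.0, 'dz': 43.0, 'ax': -1.156, 'ay': 0.001}
```

>>> send_rows(deltas=[{"dy": 35, "dz": 35, "ax": -1.156, "fingers": 1}, {"dy": 31, "dz": 38, "ax": -1.156}, {"dy": 27, "dz": 41, "ax": -1.156}, {"dy": 23, "dz": 44, "ax": -1.156}, {"dy": 18, "dz": 46, "ax": -1.156}, {"dy": 14, "dz": 47, "ax": -1.156}, {"dy": 9, "dz": 49, "ax": -1.156}, {"dy": 3, "dz": 49, "ax": -1.156}, {"dy": -1, "dz": 49, "ax": -1.156}, {"dy": -6, "dz": 49, "ax": -1.156}, {"dy": -11, "dz": 48, "ax": -1.156}, {"dy": -15, "dz": 47, "ax": -1.156}])

```text
validation failed for argument at $.de...
```

>>> send_rows(deltas=[{"dy": -21, "dz": 44, "ax": -1.156, "fingers": 1}, {"dy": -25, "dz": 43, "ax": -1.156}, {"fingers": 1}, {"fingers": 1}])

```text
validation failed for argument at $.de...
```

```bash
python3 - <<'E'
from h import *
s=snap('side','side1');snap('top','top1')
o,p,R=state(); print(o['clock'],p,o['joint_pos'],o['force'])
G=Rt(.606); print(np.degrees((R.inv()*G).as_rotvec()))
tgt=knob(.606)+[0,0,.006]
rows(p,R,[(tgt,G)])
E
```

```text
0.2 [0.26141896 0.62202624 0.25097331] [ 8.37132936e+01  2.05752515e+01  6.52357490e-01 -1.16104629e-02
 -7.01345509e+01 -1.65055372e+01] [ 0.28636456 -0.5116904   0.01233928]
[-8.09049446e+01  5.23087271e-02  3.62281973e-02]
{'dx': 102.5, 'dy': 487.1, 'dz': 488.5, 'ax': -16.181, 'ay': 0.01, 'az': 0.007}
```

View pics/side1.png

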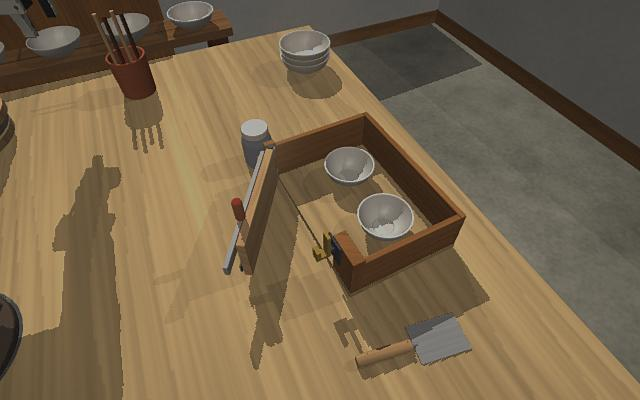

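Both moves were refused and the arm hasn't moved. I'll try again with every key filled in.

>>> send_rows(deltas=[{"dx": 0, "dy": 35, "dz": 35, "ax": -1.156, "ay": 0, "az": 0, "fingers": 1}])

```text
clock: 0.32
tool_pos: [0.2795, 0.5776, 0.2501]
orientation: [8.3, 89.9, -98.5]
force: [-0.2, -0.0, 0.0]
opening: 0.0877
```

>>> send_rows(deltas=[{"dx": 0, "dy": 31, "dz": 38, "ax": -1.156, "ay": 0, "az": 0, "fingers": 1}, {"dx": 0, "dy": 27, "dz": 41, "ax": -1.156, "ay": 0, "az": 0, "fingers": 1}, {"dx": 0, "dy": 23, "dz": 44, "ax": -1.156, "ay": 0, "az": 0, "fingers": 1}, {"dx": 0, "dy": 18, "dz": 46, "ax": -1.156, "ay": 0, "az": 0, "fingers": 1}, {"dx": 0, "dy": 14, "dz": 47, "ax": -1.156, "ay": 0, "az": 0, "fingers": 1}, {"dx": 0, "dy": 9, "dz": 49, "ax": -1.156, "ay": 0, "az": 0, "fingers": 1}, {"dx": 0, "dy": 3, "dz": 49, "ax": -1.156, "ay": 0, "az": 0, "fingers": 1}, {"dx": 0, "dy": -1, "dz": 49, "ax": -1.156, "ay": 0, "az": 0, "fingers": 1}, {"dx": 0, "dy": -6, "dz": 49, "ax": -1.156, "ay": 0, "az": 0, "fingers": 1}, {"dx": 0, "dy": -11, "dz": 48, "ax": -1.156, "ay": 0, "az": 0, "fingers": 1}, {"dx": 0, "dy": -15, "dz": 47, "ax": -1.156, "ay": 0, "az": 0, "fingers": 1}, {"dx": 0, "dy": -21, "dz": 44, "ax": -1.156, "ay": 0, "az": 0, "fingers": 1}])

```text
clock: 1.82
tool_pos: [0.5028, 0.0274, 0.2517]
orientation: [60.0, 90.0, 22.6]
force: [0.5, 1.1, -0.6]
opening: 0.0876
```

>>> send_rows(deltas=[{"dx": 0, "dy": -25, "dz": 43, "ax": -1.156, "ay": 0, "az": 0, "fingers": 1}, {"dx": 0, "dy": 0, "dz": 0, "ax": 0, "ay": 0, "az": 0, "fingers": 1}, {"dx": 0, "dy": 0, "dz": 0, "ax": 0, "ay": 0, "az": 0, "fingers": 1}])

```text
clock: 2.2
tool_pos: [0.521, -0.0172, 0.2513]
orientation: [-154.4, 90.0, 173.6]
force: [-0.2, 0.1, -0.1]
opening: 0.0875
```

```bash
python3 - <<'E'
from h import *
o,p,R=state(); print(o['clock'],p,o['joint_pos'],o['force'])
G=Rt(.606); print(np.degrees((R.inv()*G).as_rotvec()))
tgt=knob(.606)+[0,0,.006]
rows(p,R,[(tgt,G)])
snap('side','side1')
E
```

```text
2.2 [ 0.52095799 -0.0171933   0.25130754] [ 1.96904369e+01  6.03260209e+00 -1.85249945e+01 -1.45287319e-02
 -6.54693913e+01  1.28332686e+02] [-0.22117334  0.08630876 -0.09606301]
[-0.09166953 -0.02711514  0.01295272]
{'dx': 102.3, 'dy': 0.2, 'dz': 0.2, 'ax': -0.018, 'ay': -0.005, 'az': 0.003}
```

View pics/side1.png

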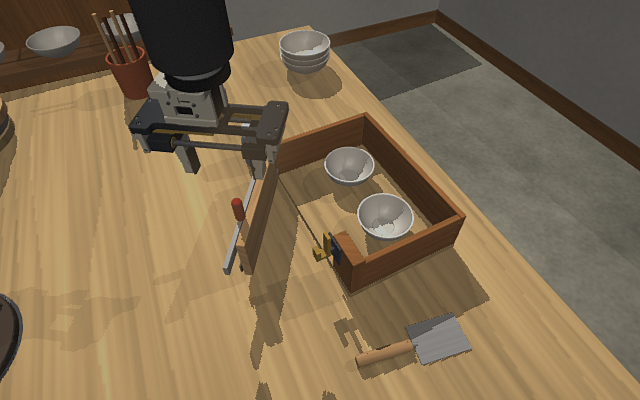

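The gripper is above the knob with the jaws open across the gate. I'll descend now, then close.

>>> send_rows(deltas=[{"dx": 20, "dy": 0, "dz": 0, "ax": 0, "ay": 0, "az": 0, "fingers": 1}, {"dx": 30, "dy": 0, "dz": 0, "ax": 0, "ay": 0, "az": 0, "fingers": 1}, {"dx": 30, "dy": 0, "dz": 0, "ax": 0, "ay": 0, "az": 0, "fingers": 1}, {"dx": 15, "dy": 0, "dz": 0, "ax": 0, "ay": 0, "az": 0, "fingers": 1}, {"dx": 7, "dy": 0, "dz": 0, "ax": 0, "ay": 0, "az": 0, "fingers": 1}, {"dx": 0, "dy": 0, "dz": 0, "ax": 0, "ay": 0, "az": 0, "fingers": 1}])

```text
clock: 3.0
tool_pos: [0.5214, -0.0167, 0.1499]
orientation: [15.5, 90.0, -16.3]
force: [0.2, -0.5, 0.5]
opening: 0.0874
```

```bash
python3 - <<'E'
from h import *
o,p,R=state(); print(o['clock'],p,o['force'])
t=snap('top','top2');s=snap('side','side2')
cv2.imwrite('pics/z2.png',np.hstack([cv2.resize(t['image'][200:360,240:400],None,fx=2.5,fy=2.5,interpolation=cv2.INTER_CUBIC),cv2.resize(s['image'][120:280,160:320],None,fx=2.5,fy=2.5,interpolation=cv2.INTER_CUBIC)]))
E
```

```text
3.0 [ 0.52140862 -0.01670091  0.14986005] [ 0.20623551 -0.47318503  0.46566896]
```

View pics/z2.png

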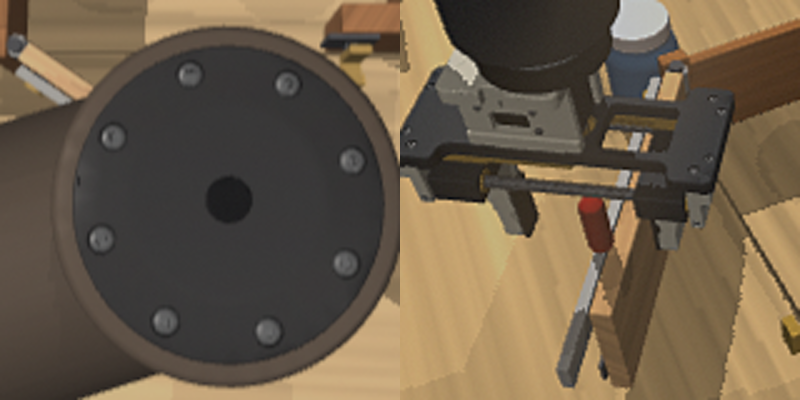

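```bash
python3 - <<'E'
from h import *
o,p,R=state(); s=load('side2')
for n,v in(('grasp',[.006,0,0]),('tip+',[.025,0,.044]),('tip-',[.025,0,-.044])):
    u=proj(s,p+R.apply(v)); print(n,u,'zoom',(u-[160,120])*2.5+[400,0])
for z in(.109,.143,.155): X=knob(.606);X[2]=z;u=proj(s,X);print(z,(u-[160,120])*2.5+[400,0])
E
```

```text
grasp [235.98037022 205.79320185] zoom [589.95092554 214.48300464]
tip+ [263.18530832 215.21858765] zoom [657.96327079 238.04646912]
tip- [213.06215952 210.35045058] zoom [532.65539881 225.87612645]
0.109 [598.32352294 247.17992952]
0.143 [589.60516969 216.58043303]
0.155 [586.35846918 205.18523052]
```

The side view shows the knob between the fingertips, about 3-5 mm towards the inner finger. I'll shift slightly that way and close.

>>> send_rows(deltas=[{"dx": 0, "dy": 0, "dz": 3, "ax": 0, "ay": 0, "az": 0, "fingers": 0.6}, {"dx": 0, "dy": 0, "dz": 0, "ax": 0, "ay": 0, "az": 0, "fingers": 0.4}, {"dx": 0, "dy": 0, "dz": 0, "ax": 0, "ay": 0, "az": 0, "fingers": 0.25}, {"dx": 0, "dy": 0, "dz": 0, "ax": 0, "ay": 0, "az": 0, "fingers": 0.1}, {"dx": 0, "dy": 0, "dz": 0, "ax": 0, "ay": 0, "az": 0, "fingers": 0.1}, {"dx": 0, "dy": 0, "dz": 0, "ax": 0, "ay": 0, "az": 0, "fingers": 0}, {"dx": 0, "dy": 0, "dz": 0, "ax": 0, "ay": 0, "az": 0, "fingers": 0}, {"dx": 0, "dy": 0, "dz": 0, "ax": 0, "ay": 0, "az": 0, "fingers": 0}])

```text
clock: 4.1
tool_pos: [0.5235, -0.0187, 0.1495]
orientation: [-139.5, 90.0, -171.4]
force: [-1.7, 0.4, 0.8]
opening: 0.0173
```

```bash
python3 - <<'E'
from h import *
o,p,R=state(); s=snap('side','side3'); print(o['clock'],p,o['force'],o['moment'],o['opening'])
cv2.imwrite('pics/z3.png',cv2.resize(s['image'][120:290,160:360],None,fx=3.5,fy=3.5,interpolation=cv2.INTER_CUBIC))
u=R.apply([.006,0,0])+p-[*HG,0]; print(u, np.hypot(*u[:2]))
E
```

```text
4.1 [ 0.52346192 -0.01869074  0.14946081] [-1.73950926  0.44289323  0.81374688] [-0.03051799  0.27698661 -0.04206669] 0.017333945247939974
[-0.10734157 -0.15119127  0.14346081] 0.1854211792916256
```

View pics/z3.png

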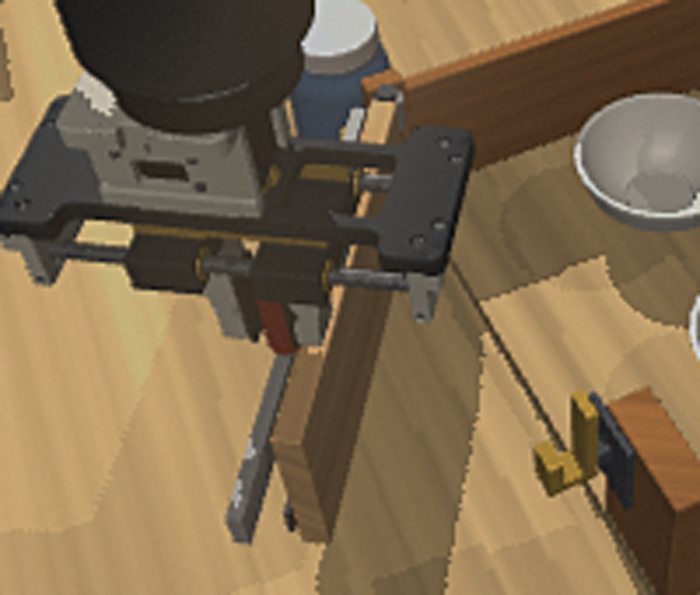

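The knob is gripped: opening 17.3 mm, and the grip point is 185.4 mm from the hinge against 185.5 expected. Next I'll plan the lift.

```bash
cat >> h.py <<'E'
def phi_of(p,R):
    u=(R.apply([.006,0,0])+p)[:2]-HG; c=Ro.from_euler('z',-YAW).apply([*u,0])[:2]
    # direction of gate frame vec (-.014,-r)
    r=np.sqrt(u@u-.014**2)
    return np.arctan2(-.014,-r)*0 + (np.arctan2(-r,-.014)-np.arctan2(c[1],c[0])), r
def pose(phi,l,R0=None):
    R=Rt(phi,l); return knob(phi,l)-R.apply([.006,0,0]),R
def plan(path,nd=1,p0=None):
    o,p,R=state(); ph,r=phi_of(p,R); print('clock',o['clock'],'phi',ph,'r',r,'force',o['force'],'p',p)
    # relative increments of the model path, applied from the actual tool
    prev=path[0]; P,Q=pose(*prev)
    for w in path[1:]:
        P2,Q2=pose(*w); d=Q.inv().apply(P2-P)*1000; rv=np.degrees((Q.inv()*Q2).as_rotvec())/5
        print(dict(zip(('dx','dy','dz','ax','ay','az'),[float(x) for x in [*np.round(d,nd),*np.round(rv,2)]]))); P,Q=P2,Q2
E
python3 - <<'E'
from h import *
o,p,R=state(); f,_=phi_of(p,R)
plan([(f,l) for l in np.linspace(0,.115,6)],1)
E
```

```text
clock 4.15 phi 0.5911398479422403 r 0.18485828328495832 force [-0.89809155  0.52696331  0.59111119] p [ 0.52348851 -0.01866899  0.14948266]
{'dx': -3.6, 'dy': 1.2, 'dz': -0.0, 'ax': -0.0, 'ay': -0.0, 'az': -0.26}
{'dx': -3.6, 'dy': 1.2, 'dz': -0.0, 'ax': -0.0, 'ay': 0.0, 'az': -0.26}
{'dx': -3.6, 'dy': 1.2, 'dz': -0.0, 'ax': 0.0, 'ay': -0.0, 'az': -0.26}
{'dx': -3.6, 'dy': 1.2, 'dz': 0.0, 'ax': 0.0, 'ay': 0.0, 'az': -0.26}
{'dx': -3.6, 'dy': 1.2, 'dz': -0.0, 'ax': -0.0, 'ay': 0.0, 'az': -0.26}
```

>>> send_rows(deltas=[{"dx": -3.6, "dy": 1.2, "dz": 0, "ax": 0, "ay": 0, "az": -0.264, "fingers": 0}, {"dx": -3.6, "dy": 1.2, "dz": 0, "ax": 0, "ay": 0, "az": -0.264, "fingers": 0}, {"dx": -3.6, "dy": 1.2, "dz": 0, "ax": 0, "ay": 0, "az": -0.264, "fingers": 0}, {"dx": -3.6, "dy": 1.2, "dz": 0, "ax": 0, "ay": 0, "az": -0.264, "fingers": 0}, {"dx": -3.6, "dy": 1.2, "dz": 0, "ax": 0, "ay": 0, "az": -0.264, "fingers": 0}, {"dx": 0, "dy": 0, "dz": 0, "ax": 0, "ay": 0, "az": 0, "fingers": 0}])

```text
clock: 4.9
tool_pos: [0.5274, -0.0128, 0.1674]
orientation: [-90.0, 83.3, -121.8]
force: [-1.4, -2.5, -1.9]
opening: 0.0176
```

```bash
python3 - <<'E'
from h import *
s=snap('side','side4'); 
cv2.imwrite('pics/z4.png',cv2.resize(s['image'][120:290,160:360],None,fx=3.5,fy=3.5,interpolation=cv2.INTER_CUBIC))
o,p,R=state();print(p,o['force'],o['opening'], R.as_matrix()[:,0])
f,_=phi_of(p,R)
plan([(x,.115) for x in np.linspace(f,.09,13)],1)
E
```

```text
[ 0.52737722 -0.01288587  0.16725531] [-1.54496601 -1.94675788 -2.20737208] 0.017314996487781776 [-0.06089127 -0.09814242 -0.99330777]
clock 4.95 phi 0.5892198696828586 r 0.1785625835205983 force [-1.54496601 -1.94675788 -2.20737208] p [ 0.52737722 -0.01288587  0.16725531]
{'dx': 0.0, 'dy': -0.4, 'dz': 7.4, 'ax': -0.47, 'ay': -0.05, 'az': -0.0}
{'dx': 0.0, 'dy': -0.4, 'dz': 7.4, 'ax': -0.47, 'ay': -0.05, 'az': -0.0}
{'dx': 0.0, 'dy': -0.4, 'dz': 7.4, 'ax': -0.47, 'ay': -0.05, 'az': 0.0}
{'dx': 0.0, 'dy': -0.4, 'dz': 7.4, 'ax': -0.47, 'ay': -0.05, 'az': -0.0}
{'dx': 0.0, 'dy': -0.4, 'dz': 7.4, 'ax': -0.47, 'ay': -0.05, 'az': 0.0}
{'dx': 0.0, 'dy': -0.4, 'dz': 7.4, 'ax': -0.47, 'ay': -0.05, 'az': -0.0}
{'dx': 0.0, 'dy': -0.4, 'dz': 7.4, 'ax': -0.47, 'ay': -0.05, 'az': 0.0}
{'dx': 0.0, 'dy': -0.4, 'dz': 7.4, 'ax': -0.47, 'ay': -0.05, 'az': 0.0}
{'dx': 0.0, 'dy': -0.4, 'dz': 7.4, 'ax': -0.47, 'ay': -0.05, 'az': 0.0}
{'dx': 0.0, 'dy': -0.4, 'dz': 7.4, 'ax': -0.47, 'ay': -0.05, 'az': 0.0}
{'dx': 0.0, 'dy': -0.4, 'dz': 7.4, 'ax': -0.47, 'ay': -0.05, 'az': -0.0}
{'dx': 0.0, 'dy': -0.4, 'dz': 7.4, 'ax': -0.47, 'ay': -0.05, 'az': -0.0}
```

View pics/z4.png

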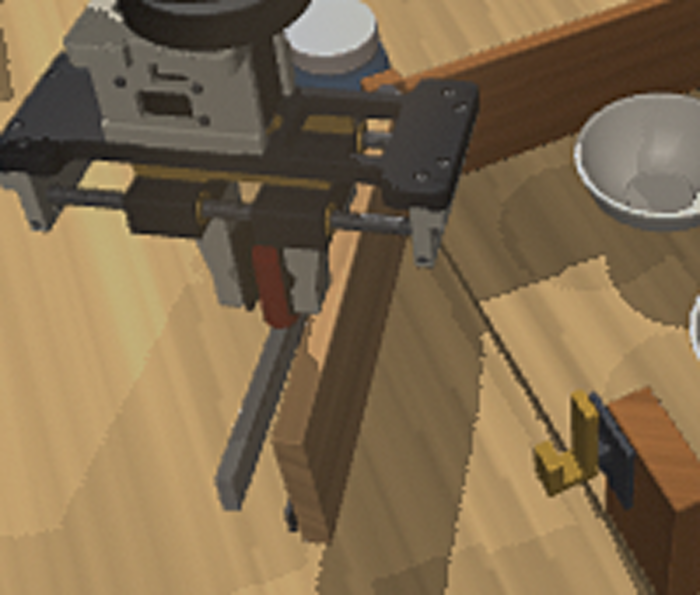

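The bar tip rose from about (240,540) to (230,508) in the zoom, which matches a lift of roughly 0.115 rad. Now I'll swing the gate to about 0.09 rad, still clear of the hook.

>>> send_rows(deltas=[{"dx": 0, "dy": -0.4, "dz": 7.4, "ax": -0.47, "ay": -0.05, "az": 0, "fingers": 0}, {"dx": 0, "dy": -0.4, "dz": 7.4, "ax": -0.47, "ay": -0.05, "az": 0, "fingers": 0}, {"dx": 0, "dy": -0.4, "dz": 7.4, "ax": -0.47, "ay": -0.05, "az": 0, "fingers": 0}, {"dx": 0, "dy": -0.4, "dz": 7.4, "ax": -0.47, "ay": -0.05, "az": 0, "fingers": 0}, {"dx": 0, "dy": -0.4, "dz": 7.4, "ax": -0.47, "ay": -0.05, "az": 0, "fingers": 0}, {"dx": 0, "dy": -0.4, "dz": 7.4, "ax": -0.47, "ay": -0.05, "az": 0, "fingers": 0}])

```text
clock: 5.7
tool_pos: [0.5664, -0.0339, 0.1671]
orientation: [-91.1, 83.5, -108.7]
force: [-0.9, 3.8, -3.6]
opening: 0.0173
```

```bash
python3 - <<'E'
from h import *
o,p,R=state();print(p,o['opening'],o['joint_pos'])
f,_=phi_of(p,R)
G=Rt(f,.115); print('ori err deg',np.degrees((R.inv()*G).as_rotvec()), pose(f,.115)[0]-p)
plan([(x,.115) for x in np.linspace(f,.09,8)],1)
E
```

```text
[ 0.56642145 -0.03388587  0.16711697] 0.01727420888247616 [ 19.61319875  15.68550987 -20.89454524   6.02948926 -57.60021842
 139.3391556 ]
ori err deg [-0.95592218 -0.23307874 -0.0998007 ] [-9.95340944e-05 -2.47784933e-04 -6.68101104e-04]
clock 5.7 phi 0.3401589719275613 r 0.17853608093092826 force [-0.86952464  3.76436775 -3.5978686 ] p [ 0.56642145 -0.03388587  0.16711697]
{'dx': 0.0, 'dy': -0.4, 'dz': 6.4, 'ax': -0.41, 'ay': -0.05, 'az': -0.0}
{'dx': 0.0, 'dy': -0.4, 'dz': 6.4, 'ax': -0.41, 'ay': -0.05, 'az': -0.0}
{'dx': 0.0, 'dy': -0.4, 'dz': 6.4, 'ax': -0.41, 'ay': -0.05, 'az': -0.0}
{'dx': 0.0, 'dy': -0.4, 'dz': 6.4, 'ax': -0.41, 'ay': -0.05, 'az': 0.0}
{'dx': 0.0, 'dy': -0.4, 'dz': 6.4, 'ax': -0.41, 'ay': -0.05, 'az': -0.0}
{'dx': 0.0, 'dy': -0.4, 'dz': 6.4, 'ax': -0.41, 'ay': -0.05, 'az': -0.0}
{'dx': 0.0, 'dy': -0.4, 'dz': 6.4, 'ax': -0.41, 'ay': -0.05, 'az': 0.0}
```

>>> send_rows(deltas=[{"dx": 0, "dy": -0.4, "dz": 6.4, "ax": -0.42, "ay": -0.05, "az": 0, "fingers": 0}, {"dx": 0, "dy": -0.4, "dz": 6.4, "ax": -0.42, "ay": -0.05, "az": 0, "fingers": 0}, {"dx": 0, "dy": -0.4, "dz": 6.4, "ax": -0.42, "ay": -0.05, "az": 0, "fingers": 0}, {"dx": 0, "dy": -0.4, "dz": 6.4, "ax": -0.42, "ay": -0.05, "az": 0, "fingers": 0}, {"dx": 0, "dy": -0.4, "dz": 6.4, "ax": -0.42, "ay": -0.05, "az": 0, "fingers": 0}, {"dx": 0, "dy": -0.4, "dz": 6.4, "ax": -0.42, "ay": -0.05, "az": 0, "fingers": 0}, {"dx": 0, "dy": -0.4, "dz": 6.4, "ax": -0.42, "ay": -0.05, "az": 0, "fingers": 0}, {"dx": 0, "dy": 0, "dz": 0, "ax": 0, "ay": 0, "az": 0, "fingers": 0}])

```text
clock: 6.7
tool_pos: [0.6098, -0.0448, 0.1669]
orientation: [-90.4, 83.6, -93.3]
force: [-0.0, 4.6, -4.7]
opening: 0.0171
```

```bash
python3 - <<'E'
from h import *
o,p,R=state();print(p,o['opening'],o['joint_pos'])
f,_=phi_of(p,R)
G=Rt(f,.115); print('ori err deg',np.degrees((R.inv()*G).as_rotvec()), pose(f,.115)[0]-p)
print('force in gate axes',Rt(f).inv().apply(o['force']))
plan([(x,.115) for x in np.linspace(f,.04,8)],2)
s=snap('side','side5');t=snap('top','top5')
cv2.imwrite('pics/z5.png',np.hstack([cv2.resize(s['image'][150:300,230:380],None,fx=2.6,fy=2.6,interpolation=cv2.INTER_CUBIC),cv2.resize(t['image'][150:300,260:410],None,fx=2.6,fy=2.6,interpolation=cv2.INTER_CUBIC)]))
E
```

```text
[ 0.60978302 -0.0448094   0.16692383] 0.01713963296795052 [ 17.6153915   18.55697712 -17.19317401   7.18921353 -56.75861066
 155.42342433]
ori err deg [-0.61201565 -0.11282668 -0.15723331] [-1.65523746e-05 -1.21685098e-04 -4.74957506e-04]
force in gate axes [ 4.68267286  4.58623223 -0.1841566 ]
clock 6.7 phi 0.08895134636979662 r 0.17867392312811237 force [-2.63524695e-03  4.58992732e+00 -4.68267286e+00] p [ 0.60978302 -0.0448094   0.16692383]
{'dx': 0.01, 'dy': -0.09, 'dz': 1.25, 'ax': -0.08, 'ay': -0.01, 'az': 0.0}
{'dx': 0.01, 'dy': -0.09, 'dz': 1.25, 'ax': -0.08, 'ay': -0.01, 'az': 0.0}
{'dx': 0.01, 'dy': -0.09, 'dz': 1.25, 'ax': -0.08, 'ay': -0.01, 'az': -0.0}
{'dx': 0.01, 'dy': -0.09, 'dz': 1.25, 'ax': -0.08, 'ay': -0.01, 'az': -0.0}
{'dx': 0.01, 'dy': -0.09, 'dz': 1.25, 'ax': -0.08, 'ay': -0.01, 'az': 0.0}
{'dx': 0.01, 'dy': -0.09, 'dz': 1.25, 'ax': -0.08, 'ay': -0.01, 'az': 0.0}
{'dx': 0.01, 'dy': -0.09, 'dz': 1.25, 'ax': -0.08, 'ay': -0.01, 'az': 0.0}
```

View pics/z5.png

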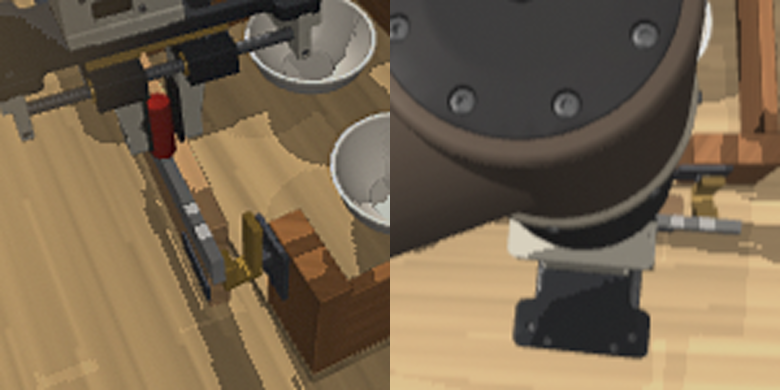

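The side view shows the raised bar just outside the brass nose. I'll read force and moment as a baseline, then start the slow approach.

```bash
cat > m.py <<'E'
from h import *
o,p,R=state();f,r=phi_of(p,R);G=Rt(f)
F=-np.array(o['force']);M=-np.array(o['moment'])
k=p+R.apply([.006,0,0]); arm=k-[*HG,0]
# moment about the hinge axis by tool on gate (closing = +z?), from force at TCP & moment at TCP
print('clock %.2f phi %.4f r %.4f z %.4f  F_in %.2f F_y %.2f F_z %.2f Mz %.3f  hinge torque(F) %.3f total %.3f open %.4f'%(o['clock'],f,r,p[2],*(F@G.as_matrix()[:,[2,1]]),F[2],M[2],np.cross(p-[*HG,0],F)[2],np.cross(p-[*HG,0],F)[2]+M[2],o['opening']))
E
python3 m.py
```

```text
clock 6.80 phi 0.0893 r 0.1786 z 0.1670  F_in 0.54 F_y -5.30 F_z 4.79 Mz 0.229  hinge torque(F) 0.170 total 0.399 open 0.0175
```

>>> send_rows(deltas=[{"dx": 0, "dy": -0.1, "dz": 1.2, "ax": -0.08, "ay": -0.01, "az": 0, "fingers": 0}, {"dx": 0, "dy": -0.1, "dz": 1.2, "ax": -0.08, "ay": -0.01, "az": 0, "fingers": 0}])

```text
clock: 7.05
tool_pos: [0.6115, -0.045, 0.1668]
orientation: [-90.7, 83.6, -92.8]
force: [-1.4, 6.0, -5.3]
opening: 0.0175
```

```bash
python3 m.py
```

```text
clock 7.05 phi 0.0791 r 0.1787 z 0.1668  F_in 1.55 F_y -6.00 F_z 5.33 Mz 0.306  hinge torque(F) 0.360 total 0.665 open 0.0175
```

>>> send_rows(deltas=[{"dx": 0, "dy": -0.1, "dz": 1.2, "ax": -0.08, "ay": -0.01, "az": 0, "fingers": 0}, {"dx": 0, "dy": -0.1, "dz": 1.2, "ax": -0.08, "ay": -0.01, "az": 0, "fingers": 0}])

```text
clock: 7.3
tool_pos: [0.6139, -0.0453, 0.1668]
orientation: [-90.6, 83.6, -91.9]
force: [-2.0, 7.6, -4.6]
opening: 0.0172
```

```bash
python3 m.py
```

```text
clock 7.30 phi 0.0657 r 0.1787 z 0.1668  F_in 2.16 F_y -7.61 F_z 4.58 Mz 0.302  hinge torque(F) 0.490 total 0.793 open 0.0172
```

>>> send_rows(deltas=[{"dx": 0, "dy": 0, "dz": 1.0, "ax": -0.06, "ay": 0, "az": 0, "fingers": 0}, {"dx": 0, "dy": 0, "dz": 1.0, "ax": -0.06, "ay": 0, "az": 0, "fingers": 0}])

```text
clock: 7.55
tool_pos: [0.6158, -0.0454, 0.1668]
orientation: [-91.3, 83.6, -92.0]
force: [-2.5, 5.2, -4.5]
opening: 0.0175
```

```bash
python3 m.py
```

```text
clock 7.55 phi 0.0551 r 0.1787 z 0.1668  F_in 2.51 F_y -5.19 F_z 4.46 Mz 0.226  hinge torque(F) 0.520 total 0.745 open 0.0175
```

>>> send_rows(deltas=[{"dx": 0, "dy": 0, "dz": 0.7, "ax": -0.04, "ay": 0, "az": 0, "fingers": 0}, {"dx": 0, "dy": 0, "dz": 0, "ax": 0, "ay": 0, "az": 0, "fingers": 0}])

```text
clock: 7.8
tool_pos: [0.6165, -0.0455, 0.1668]
orientation: [-91.5, 83.6, -92.0]
force: [-2.1, 4.9, -4.8]
opening: 0.0173
```

```bash
python3 m.py
```

```text
clock 7.80 phi 0.0509 r 0.1787 z 0.1668  F_in 2.09 F_y -4.87 F_z 4.83 Mz 0.236  hinge torque(F) 0.440 total 0.676 open 0.0173
```

>>> send_rows(deltas=[{"dx": 0, "dy": 0, "dz": 0.7, "ax": -0.04, "ay": 0, "az": 0, "fingers": 0}, {"dx": 0, "dy": 0, "dz": 0, "ax": 0, "ay": 0, "az": 0, "fingers": 0}])

```text
clock: 8.05
tool_pos: [0.6172, -0.0456, 0.1668]
orientation: [-91.8, 83.6, -92.1]
force: [-2.8, 4.6, -5.3]
opening: 0.0174
```

```bash
python3 m.py
```

```text
clock 8.05 phi 0.0473 r 0.1787 z 0.1668  F_in 2.75 F_y -4.58 F_z 5.26 Mz 0.214  hinge torque(F) 0.554 total 0.768 open 0.0174
```

>>> send_rows(deltas=[{"dx": 0, "dy": 0, "dz": 0.7, "ax": -0.04, "ay": 0, "az": 0, "fingers": 0}, {"dx": 0, "dy": 0, "dz": 0, "ax": 0, "ay": 0, "az": 0, "fingers": 0}])

```text
clock: 8.3
tool_pos: [0.6179, -0.0456, 0.1669]
orientation: [-91.9, 83.6, -92.0]
force: [-2.4, 4.8, -5.3]
opening: 0.0174
```

```bash
python3 m.py
```

```text
clock 8.30 phi 0.0433 r 0.1787 z 0.1669  F_in 2.35 F_y -4.86 F_z 5.26 Mz 0.182  hinge torque(F) 0.486 total 0.668 open 0.0174
```

>>> send_rows(deltas=[{"dx": 0, "dy": 0, "dz": 0.7, "ax": -0.04, "ay": 0, "az": 0, "fingers": 0}, {"dx": 0, "dy": 0, "dz": 0, "ax": 0, "ay": 0, "az": 0, "fingers": 0}])

```text
clock: 8.55
tool_pos: [0.6186, -0.0456, 0.1669]
orientation: [-92.2, 83.6, -92.1]
force: [-2.4, 4.3, -4.4]
opening: 0.0176
```

```bash
python3 m.py
```

```text
clock 8.55 phi 0.0396 r 0.1787 z 0.1669  F_in 2.35 F_y -4.29 F_z 4.39 Mz 0.213  hinge torque(F) 0.478 total 0.691 open 0.0176
```

>>> send_rows(deltas=[{"dx": 0, "dy": 0, "dz": 0.7, "ax": -0.04, "ay": 0, "az": 0, "fingers": 0}, {"dx": 0, "dy": 0, "dz": 0, "ax": 0, "ay": 0, "az": 0, "fingers": 0}])

```text
clock: 8.8
tool_pos: [0.6192, -0.0457, 0.1668]
orientation: [-92.4, 83.5, -92.1]
force: [-2.6, 4.1, -3.7]
opening: 0.017
```

```bash
python3 m.py
```

```text
clock 8.80 phi 0.0359 r 0.1787 z 0.1668  F_in 2.56 F_y -4.16 F_z 3.68 Mz 0.217  hinge torque(F) 0.515 total 0.731 open 0.0170
```

>>> send_rows(deltas=[{"dx": 0, "dy": 0, "dz": 0.7, "ax": -0.04, "ay": 0, "az": 0, "fingers": 0}, {"dx": 0, "dy": 0, "dz": 0, "ax": 0, "ay": 0, "az": 0, "fingers": 0}])

```text
clock: 9.05
tool_pos: [0.6199, -0.0457, 0.1668]
orientation: [-92.6, 83.5, -92.1]
force: [-2.0, 4.3, -4.5]
opening: 0.0175
```

```bash
python3 m.py
```

```text
clock 9.05 phi 0.0321 r 0.1787 z 0.1668  F_in 1.91 F_y -4.35 F_z 4.48 Mz 0.252  hinge torque(F) 0.401 total 0.653 open 0.0175
```

>>> send_rows(deltas=[{"dx": 0, "dy": 0, "dz": 0.7, "ax": -0.04, "ay": 0, "az": 0, "fingers": 0}, {"dx": 0, "dy": 0, "dz": 0, "ax": 0, "ay": 0, "az": 0, "fingers": 0}])

```text
clock: 9.3
tool_pos: [0.6206, -0.0457, 0.1669]
orientation: [-92.8, 83.5, -92.2]
force: [-3.1, 5.1, -5.0]
opening: 0.0169
```

```bash
python3 m.py; python3 - <<'E'
from h import *
s=snap('side','side6');t=snap('top','top6')
cv2.imwrite('pics/z6.png',np.hstack([cv2.resize(s['image'][200:275,280:355],None,fx=5.2,fy=5.2,interpolation=cv2.INTER_CUBIC),cv2.resize(t['image'][195:270,340:415],None,fx=5.2,fy=5.2,interpolation=cv2.INTER_CUBIC)]))
E
```

```text
clock 9.30 phi 0.0282 r 0.1787 z 0.1669  F_in 2.97 F_y -5.19 F_z 4.99 Mz 0.232  hinge torque(F) 0.601 total 0.833 open 0.0169
```

View pics/z6.png

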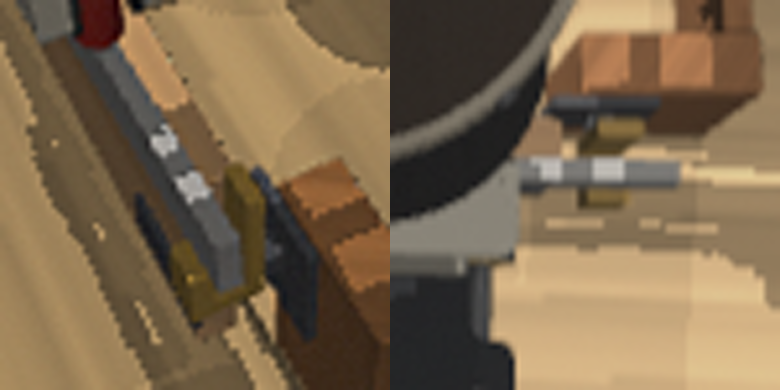

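The bar is raised over the notch in both views. In the top view there's still a gap of about 2 px (3-4 mm) to the back wall, so I'll keep going gently.

>>> send_rows(deltas=[{"dx": 0, "dy": 0, "dz": 0.6, "ax": -0.03, "ay": 0, "az": 0, "fingers": 0}, {"dx": 0, "dy": 0, "dz": 0, "ax": 0, "ay": 0, "az": 0, "fingers": 0}])

```text
clock: 9.65
tool_pos: [0.6212, -0.0458, 0.1669]
orientation: [-93.0, 83.5, -92.2]
force: [-2.9, 4.7, -4.8]
opening: 0.0176
```

```bash
python3 m.py
```

```text
clock 9.65 phi 0.0250 r 0.1787 z 0.1669  F_in 2.77 F_y -4.81 F_z 4.83 Mz 0.238  hinge torque(F) 0.560 total 0.798 open 0.0176
```

>>> send_rows(deltas=[{"dx": 0, "dy": 0, "dz": 0.5, "ax": -0.03, "ay": 0, "az": 0, "fingers": 0}, {"dx": 0, "dy": 0, "dz": 0, "ax": 0, "ay": 0, "az": 0, "fingers": 0}])

```text
clock: 9.9
tool_pos: [0.6217, -0.0458, 0.1669]
orientation: [-93.1, 83.5, -92.1]
force: [-2.7, 4.1, -4.4]
opening: 0.0175
```

```bash
python3 m.py
```

```text
clock 9.90 phi 0.0222 r 0.1787 z 0.1669  F_in 2.54 F_y -4.20 F_z 4.35 Mz 0.163  hinge torque(F) 0.511 total 0.674 open 0.0175
```

>>> send_rows(deltas=[{"dx": 0, "dy": 0, "dz": 0.5, "ax": -0.03, "ay": 0, "az": 0, "fingers": 0}, {"dx": 0, "dy": 0, "dz": 0, "ax": 0, "ay": 0, "az": 0, "fingers": 0}])

```text
clock: 10.15
tool_pos: [0.6222, -0.0458, 0.1669]
orientation: [-93.3, 83.5, -92.2]
force: [-3.8, 4.0, -4.1]
opening: 0.0171
```

```bash
python3 m.py
```

```text
clock 10.15 phi 0.0194 r 0.1787 z 0.1669  F_in 3.66 F_y -4.16 F_z 4.12 Mz 0.234  hinge torque(F) 0.709 total 0.943 open 0.0171
```

>>> send_rows(deltas=[{"dx": 0, "dy": 0, "dz": 0.4, "ax": -0.02, "ay": 0, "az": 0, "fingers": 0}, {"dx": 0, "dy": 0, "dz": 0, "ax": 0, "ay": 0, "az": 0, "fingers": 0}])

```text
clock: 10.4
tool_pos: [0.6226, -0.0458, 0.1669]
orientation: [-93.4, 83.5, -92.2]
force: [-3.8, 4.2, -4.6]
opening: 0.0173
```

```bash
python3 m.py
```

```text
clock 10.40 phi 0.0173 r 0.1787 z 0.1669  F_in 3.70 F_y -4.36 F_z 4.64 Mz 0.246  hinge torque(F) 0.719 total 0.966 open 0.0173
```

>>> send_rows(deltas=[{"dx": 0, "dy": 0, "dz": 0.4, "ax": -0.02, "ay": 0, "az": 0, "fingers": 0}, {"dx": 0, "dy": 0, "dz": 0, "ax": 0, "ay": 0, "az": 0, "fingers": 0}])

```text
clock: 10.65
tool_pos: [0.6229, -0.0459, 0.1669]
orientation: [-93.5, 83.5, -92.2]
force: [-3.6, 4.5, -4.5]
opening: 0.0173
```

```bash
python3 m.py
```

```text
clock 10.65 phi 0.0153 r 0.1787 z 0.1669  F_in 3.48 F_y -4.67 F_z 4.47 Mz 0.245  hinge torque(F) 0.685 total 0.930 open 0.0173
```

>>> send_rows(deltas=[{"dx": 0, "dy": 0, "dz": 0.5, "ax": -0.03, "ay": 0, "az": 0, "fingers": 0}, {"dx": 0, "dy": 0, "dz": 0, "ax": 0, "ay": 0, "az": 0, "fingers": 0}])

```text
clock: 10.9
tool_pos: [0.6235, -0.0459, 0.1669]
orientation: [-93.7, 83.5, -92.2]
force: [-2.8, 4.0, -4.3]
opening: 0.0171
```

```bash
python3 m.py
```

```text
clock 10.90 phi 0.0124 r 0.1787 z 0.1669  F_in 2.67 F_y -4.08 F_z 4.33 Mz 0.192  hinge torque(F) 0.532 total 0.724 open 0.0171
```

>>> send_rows(deltas=[{"dx": 0, "dy": 0, "dz": 0.5, "ax": -0.03, "ay": 0, "az": 0, "fingers": 0}, {"dx": 0, "dy": 0, "dz": 0, "ax": 0, "ay": 0, "az": 0, "fingers": 0}])

```text
clock: 11.15
tool_pos: [0.624, -0.0459, 0.167]
orientation: [-93.8, 83.5, -92.2]
force: [-2.6, 4.1, -4.2]
opening: 0.0172
```

```bash
python3 m.py;  python3 - <<'E'
from h import *
s=snap('side','side7');t=snap('top','top7')
cv2.imwrite('pics/z7.png',np.hstack([cv2.resize(s['image'][200:275,280:355],None,fx=5.2,fy=5.2,interpolation=cv2.INTER_CUBIC),cv2.resize(t['image'][195:270,340:415],None,fx=5.2,fy=5.2,interpolation=cv2.INTER_CUBIC)]))
E
```

```text
clock 11.15 phi 0.0094 r 0.1786 z 0.1670  F_in 2.45 F_y -4.23 F_z 4.20 Mz 0.222  hinge torque(F) 0.494 total 0.716 open 0.0172
```

View pics/z7.png

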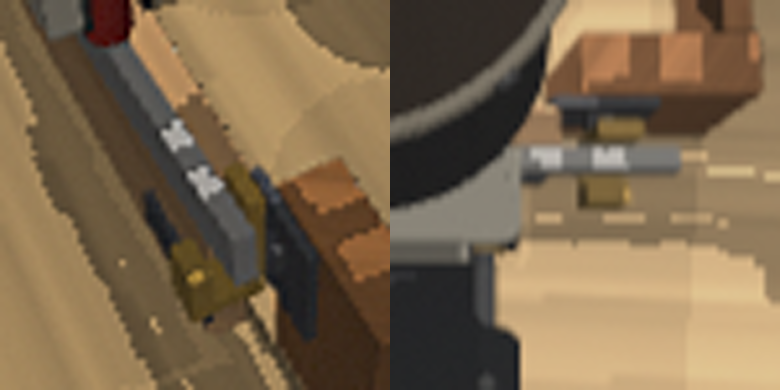

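The top view now shows only about a 1 px gap between the bar (row ~148) and the wall's front edge (~141).

>>> send_rows(deltas=[{"dx": 0, "dy": 0, "dz": 0.4, "ax": -0.02, "ay": 0, "az": 0, "fingers": 0}, {"dx": 0, "dy": 0, "dz": 0, "ax": 0, "ay": 0, "az": 0, "fingers": 0}])

```text
clock: 11.5
tool_pos: [0.6244, -0.0459, 0.167]
orientation: [-93.9, 83.5, -92.2]
force: [-3.4, 4.4, -5.4]
opening: 0.0171
```

```bash
python3 m.py
```

```text
clock 11.50 phi 0.0072 r 0.1786 z 0.1670  F_in 3.21 F_y -4.54 F_z 5.42 Mz 0.251  hinge torque(F) 0.635 total 0.885 open 0.0171
```

>>> send_rows(deltas=[{"dx": 0, "dy": 0, "dz": 0.4, "ax": -0.02, "ay": 0, "az": 0, "fingers": 0}, {"dx": 0, "dy": 0, "dz": 0, "ax": 0, "ay": 0, "az": 0, "fingers": 0}])

```text
clock: 11.75
tool_pos: [0.6248, -0.0459, 0.167]
orientation: [-94.0, 83.5, -92.2]
force: [-3.1, 4.7, -3.8]
opening: 0.0172
```

```bash
python3 m.py
```

```text
clock 11.75 phi 0.0051 r 0.1786 z 0.1670  F_in 2.85 F_y -4.80 F_z 3.82 Mz 0.212  hinge torque(F) 0.574 total 0.786 open 0.0172
```

>>> send_rows(deltas=[{"dx": 0, "dy": 0, "dz": 0.4, "ax": -0.02, "ay": 0, "az": 0, "fingers": 0}, {"dx": 0, "dy": 0, "dz": 0, "ax": 0, "ay": 0, "az": 0, "fingers": 0}])

```text
clock: 12.0
tool_pos: [0.6251, -0.0459, 0.167]
orientation: [-94.2, 83.5, -92.2]
force: [-2.9, 2.8, -3.5]
opening: 0.0174
```

```bash
python3 m.py
```

```text
clock 12.00 phi 0.0030 r 0.1786 z 0.1670  F_in 2.77 F_y -2.96 F_z 3.49 Mz 0.228  hinge torque(F) 0.535 total 0.762 open 0.0174
```

>>> send_rows(deltas=[{"dx": 0, "dy": 0, "dz": 0.4, "ax": -0.02, "ay": 0, "az": 0, "fingers": 0}, {"dx": 0, "dy": 0, "dz": 0, "ax": 0, "ay": 0, "az": 0, "fingers": 0}])

```text
clock: 12.25
tool_pos: [0.6255, -0.0459, 0.167]
orientation: [-94.3, 83.5, -92.2]
force: [-3.8, 3.2, -4.6]
opening: 0.0173
```

```bash
python3 m.py
```

```text
clock 12.25 phi 0.0008 r 0.1786 z 0.1670  F_in 3.63 F_y -3.38 F_z 4.60 Mz 0.218  hinge torque(F) 0.692 total 0.911 open 0.0173
```

>>> send_rows(deltas=[{"dx": 0, "dy": 0, "dz": 0.4, "ax": -0.02, "ay": 0, "az": 0, "fingers": 0}, {"dx": 0, "dy": 0, "dz": 0, "ax": 0, "ay": 0, "az": 0, "fingers": 0}])

```text
clock: 12.5
tool_pos: [0.6259, -0.0459, 0.167]
orientation: [-94.4, 83.5, -92.2]
force: [-2.5, 3.5, -4.1]
opening: 0.0173
```

```bash
python3 m.py
```

```text
clock 12.50 phi -0.0015 r 0.1786 z 0.1670  F_in 2.36 F_y -3.67 F_z 4.11 Mz 0.196  hinge torque(F) 0.471 total 0.667 open 0.0173
```

>>> send_rows(deltas=[{"dx": 0, "dy": 0, "dz": 0.4, "ax": -0.02, "ay": 0, "az": 0, "fingers": 0}, {"dx": 0, "dy": 0, "dz": 0, "ax": 0, "ay": 0, "az": 0, "fingers": 0}])

```text
clock: 12.75
tool_pos: [0.6263, -0.046, 0.167]
orientation: [-94.5, 83.5, -92.2]
force: [-3.2, 4.1, -4.0]
opening: 0.0172
```

```bash
python3 m.py
```

```text
clock 12.75 phi -0.0038 r 0.1786 z 0.1670  F_in 3.00 F_y -4.31 F_z 3.99 Mz 0.185  hinge torque(F) 0.595 total 0.779 open 0.0172
```

>>> send_rows(deltas=[{"dx": 0, "dy": 0, "dz": 0.4, "ax": -0.02, "ay": 0, "az": 0, "fingers": 0}, {"dx": 0, "dy": 0, "dz": 0, "ax": 0, "ay": 0, "az": 0, "fingers": 0}])

```text
clock: 13.0
tool_pos: [0.6264, -0.046, 0.167]
orientation: [-94.9, 83.5, -92.6]
force: [-4.3, 4.3, -3.3]
opening: 0.0174
```

```bash
python3 m.py;  python3 - <<'E'
from h import *
s=snap('side','side8');t=snap('top','top8')
cv2.imwrite('pics/z8.png',np.hstack([cv2.resize(s['image'][200:275,280:355],None,fx=5.2,fy=5.2,interpolation=cv2.INTER_CUBIC),cv2.resize(t['image'][195:270,340:415],None,fx=5.2,fy=5.2,interpolation=cv2.INTER_CUBIC)]))
E
```

```text
clock 13.00 phi -0.0038 r 0.1786 z 0.1670  F_in 4.05 F_y -4.53 F_z 3.35 Mz 0.170  hinge torque(F) 0.784 total 0.955 open 0.0174
```

View pics/z8.png

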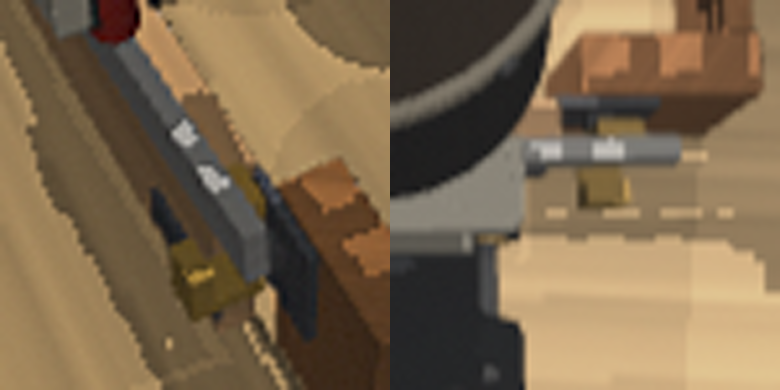

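The last step barely moved the tool (0.1 mm for 0.4 commanded), and the bar now looks against the back wall in the top view. One tiny step to confirm contact.

>>> send_rows(deltas=[{"dx": 0, "dy": 0, "dz": 0.3, "ax": 0, "ay": 0, "az": 0, "fingers": 0}, {"dx": 0, "dy": 0, "dz": 0, "ax": 0, "ay": 0, "az": 0, "fingers": 0}])

```text
clock: 13.35
tool_pos: [0.6264, -0.046, 0.1669]
orientation: [-95.2, 83.5, -92.9]
force: [-5.7, 3.9, -2.5]
opening: 0.0172
```

```bash
python3 m.py
```

```text
clock 13.35 phi -0.0039 r 0.1786 z 0.1669  F_in 5.45 F_y -4.21 F_z 2.47 Mz 0.317  hinge torque(F) 1.028 total 1.345 open 0.0172
```

Contact confirmed: the hinge torque rose from about 0.75 to 1.35 N m, roughly 2.4 N at the keeper, with no motion. Backing off to the middle of the notch: about 2 mm commanded, 1.4 mm actual at the knob.

>>> send_rows(deltas=[{"dx": 0, "dy": 0, "dz": -1.0, "ax": 0.04, "ay": 0, "az": 0, "fingers": 0}, {"dx": 0, "dy": 0, "dz": -1.0, "ax": 0.04, "ay": 0, "az": 0, "fingers": 0}, {"dx": 0, "dy": 0, "dz": 0, "ax": 0, "ay": 0, "az": 0, "fingers": 0}])

```text
clock: 13.72
tool_pos: [0.6256, -0.0458, 0.1674]
orientation: [-93.5, 83.5, -91.5]
force: [-2.5, 6.8, -5.1]
opening: 0.0171
```

```bash
python3 m.py; python3 - <<'E'
from h import *
o,p,R=state();f,_=phi_of(p,R)
print('tilt',np.degrees(Rt(f).inv()*R.as_rotvec() if 0 else (Rt(f).inv()*R).as_rotvec()))
plan([(f,l) for l in np.linspace(.115,0,9)],2)
E
```

```text
clock 13.72 phi 0.0000 r 0.1785 z 0.1674  F_in 2.15 F_y -6.88 F_z 5.12 Mz 0.228  hinge torque(F) 0.478 total 0.706 open 0.0171
tilt [ 0.86831424  0.44529924 -6.47354057]
clock 13.725 phi 3.8599859633725586e-05 r 0.17849217331982514 force [-2.48593493  6.76233255 -5.11866177] p [ 0.62564106 -0.0457877   0.16741093]
{'dx': 2.23, 'dy': -0.72, 'dz': 0.0, 'ax': -0.0, 'ay': 0.0, 'az': 0.16}
{'dx': 2.23, 'dy': -0.72, 'dz': -0.0, 'ax': 0.0, 'ay': -0.0, 'az': 0.16}
{'dx': 2.23, 'dy': -0.72, 'dz': 0.0, 'ax': 0.0, 'ay': 0.0, 'az': 0.16}
{'dx': 2.23, 'dy': -0.72, 'dz': -0.0, 'ax': -0.0, 'ay': 0.0, 'az': 0.16}
{'dx': 2.23, 'dy': -0.72, 'dz': -0.0, 'ax': 0.0, 'ay': -0.0, 'az': 0.16}
{'dx': 2.23, 'dy': -0.72, 'dz': 0.0, 'ax': 0.0, 'ay': 0.0, 'az': 0.16}
{'dx': 2.23, 'dy': -0.72, 'dz': 0.0, 'ax': 0.0, 'ay': 0.0, 'az': 0.16}
{'dx': 2.23, 'dy': -0.72, 'dz': 0.0, 'ax': 0.0, 'ay': -0.0, 'az': 0.16}
```

>>> send_rows(deltas=[{"dx": 0, "dy": 0, "dz": -0.6, "ax": 0.03, "ay": 0, "az": 0, "fingers": 0}, {"dx": 0, "dy": 0, "dz": 0, "ax": 0, "ay": 0, "az": 0, "fingers": 0}])

```text
clock: 13.98
tool_pos: [0.6251, -0.0458, 0.1674]
orientation: [-93.3, 83.5, -91.5]
force: [-2.0, 4.9, -5.0]
opening: 0.0171
```

```bash
python3 m.py; python3 - <<'E'
from h import *
o,p,R=state();f,_=phi_of(p,R); D=R.as_matrix().T@np.array([0,0,-1]); print('down in tool axes',D)
E
```

```text
clock 13.97 phi 0.0031 r 0.1785 z 0.1674  F_in 1.74 F_y -4.97 F_z 4.96 Mz 0.211  hinge torque(F) 0.379 total 0.590 open 0.0171
down in tool axes [0.99359572 0.11280322 0.00655587]
```

>>> send_rows(deltas=[{"dx": 2.2, "dy": -0.7, "dz": 0, "ax": 0, "ay": 0, "az": 0.165, "fingers": 0}, {"dx": 2.2, "dy": -0.7, "dz": 0, "ax": 0, "ay": 0, "az": 0.165, "fingers": 0}, {"dx": 0, "dy": 0, "dz": 0, "ax": 0, "ay": 0, "az": 0, "fingers": 0}])

```text
clock: 14.35
tool_pos: [0.6251, -0.0478, 0.163]
orientation: [-94.7, 85.2, -92.9]
force: [-1.4, 7.0, -5.0]
opening: 0.0175
```

```bash
python3 m.py
```

```text
clock 14.35 phi 0.0038 r 0.1803 z 0.1630  F_in 1.10 F_y -7.06 F_z 5.03 Mz 0.079  hinge torque(F) 0.297 total 0.376 open 0.0175
```

>>> send_rows(deltas=[{"dx": 1.1, "dy": -0.3, "dz": 0, "ax": 0, "ay": 0, "az": 0.083, "fingers": 0}, {"dx": 1.1, "dy": -0.3, "dz": 0, "ax": 0, "ay": 0, "az": 0.083, "fingers": 0}, {"dx": 0, "dy": 0, "dz": 0, "ax": 0, "ay": 0, "az": 0, "fingers": 0}])

```text
clock: 14.72
tool_pos: [0.6251, -0.0486, 0.1609]
orientation: [-95.7, 86.0, -93.9]
force: [-1.7, 5.2, -4.5]
opening: 0.0177
```

```bash
python3 m.py
```

```text
clock 14.72 phi 0.0040 r 0.1811 z 0.1609  F_in 1.43 F_y -5.28 F_z 4.50 Mz 0.162  hinge torque(F) 0.331 total 0.493 open 0.0177
```

>>> send_rows(deltas=[{"dx": 0.8, "dy": -0.2, "dz": 0, "ax": 0, "ay": 0, "az": 0.06, "fingers": 0}, {"dx": 0, "dy": 0, "dz": 0, "ax": 0, "ay": 0, "az": 0, "fingers": 0}])

```text
clock: 14.98
tool_pos: [0.6251, -0.0489, 0.1602]
orientation: [-96.1, 86.3, -94.3]
force: [-2.4, 5.3, -4.8]
opening: 0.0174
```

```bash
python3 m.py
```

```text
clock 14.97 phi 0.0041 r 0.1813 z 0.1602  F_in 2.19 F_y -5.39 F_z 4.83 Mz 0.190  hinge torque(F) 0.472 total 0.662 open 0.0174
```

>>> send_rows(deltas=[{"dx": 0.8, "dy": -0.2, "dz": 0, "ax": 0, "ay": 0, "az": 0.06, "fingers": 0}, {"dx": 0, "dy": 0, "dz": 0, "ax": 0, "ay": 0, "az": 0, "fingers": 0}])

```text
clock: 15.22
tool_pos: [0.625, -0.0492, 0.1594]
orientation: [-96.7, 86.6, -94.9]
force: [-1.6, 5.3, -4.8]
opening: 0.0174
```

```bash
python3 m.py
```

```text
clock 15.22 phi 0.0043 r 0.1816 z 0.1594  F_in 1.37 F_y -5.38 F_z 4.79 Mz 0.168  hinge torque(F) 0.323 total 0.492 open 0.0174
```

>>> send_rows(deltas=[{"dx": 0.8, "dy": -0.2, "dz": 0, "ax": 0, "ay": 0, "az": 0.06, "fingers": 0}, {"dx": 0, "dy": 0, "dz": 0, "ax": 0, "ay": 0, "az": 0, "fingers": 0}])

```text
clock: 15.48
tool_pos: [0.625, -0.0495, 0.1587]
orientation: [-97.4, 86.9, -95.6]
force: [-1.8, 6.0, -4.7]
opening: 0.017
```

```bash
python3 m.py
```

```text
clock 15.47 phi 0.0044 r 0.1819 z 0.1587  F_in 1.55 F_y -6.09 F_z 4.66 Mz 0.092  hinge torque(F) 0.366 total 0.458 open 0.0170
```

>>> send_rows(deltas=[{"dx": 0.8, "dy": -0.2, "dz": 0, "ax": 0, "ay": 0, "az": 0.06, "fingers": 0}, {"dx": 0.8, "dy": -0.2, "dz": 0, "ax": 0, "ay": 0, "az": 0.06, "fingers": 0}])

```text
clock: 15.72
tool_pos: [0.6251, -0.0501, 0.1572]
orientation: [-99.0, 87.4, -97.2]
force: [-1.8, 4.8, -5.6]
opening: 0.0176
```

```bash
python3 m.py;  python3 - <<'E'
from h import *
s=snap('side','side9');t=snap('top','top9')
cv2.imwrite('pics/z9.png',np.hstack([cv2.resize(s['image'][200:275,280:355],None,fx=5.2,fy=5.2,interpolation=cv2.INTER_CUBIC),cv2.resize(t['image'][195:270,340:415],None,fx=5.2,fy=5.2,interpolation=cv2.INTER_CUBIC)]))
E
```

```text
clock 15.72 phi 0.0043 r 0.1824 z 0.1572  F_in 1.54 F_y -4.83 F_z 5.56 Mz 0.092  hinge torque(F) 0.348 total 0.440 open 0.0176
```

View pics/z9.png

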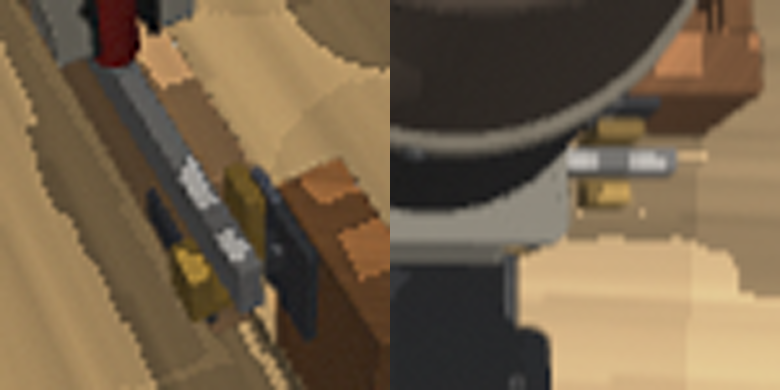

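The bar now sits between the nose and the back wall and is moving down freely, with its weight still on the gripper. I'll keep lowering it.

>>> send_rows(deltas=[{"dx": 0.9, "dy": -0.3, "dz": 0, "ax": 0, "ay": 0, "az": 0.066, "fingers": 0}, {"dx": 0.9, "dy": -0.3, "dz": 0, "ax": 0, "ay": 0, "az": 0.066, "fingers": 0}, {"dx": 0.9, "dy": -0.3, "dz": 0, "ax": 0, "ay": 0, "az": 0.066, "fingers": 0}])

```text
clock: 16.2
tool_pos: [0.6251, -0.051, 0.1546]
orientation: [-104.6, 88.4, -102.8]
force: [-0.3, 5.1, -4.7]
opening: 0.0171
```

```bash
python3 m.py
```

```text
clock 16.20 phi 0.0045 r 0.1833 z 0.1546  F_in 0.07 F_y -5.08 F_z 4.68 Mz 0.108  hinge torque(F) 0.084 total 0.192 open 0.0171
```

>>> send_rows(deltas=[{"dx": 0.9, "dy": -0.2, "dz": 0.3, "ax": 0, "ay": 0, "az": 0.066, "fingers": 0}, {"dx": 0.9, "dy": -0.2, "dz": 0, "ax": 0, "ay": 0, "az": 0.066, "fingers": 0}])

```text
clock: 16.45
tool_pos: [0.6251, -0.0517, 0.1527]
orientation: [-116.0, 89.0, -114.2]
force: [-2.6, 5.0, -4.2]
opening: 0.0174
```

```bash
python3 m.py
```

```text
clock 16.45 phi 0.0043 r 0.1838 z 0.1527  F_in 2.33 F_y -5.07 F_z 4.20 Mz 0.185  hinge torque(F) 0.500 total 0.684 open 0.0174
```

>>> send_rows(deltas=[{"dx": 0.9, "dy": -0.2, "dz": 0, "ax": 0, "ay": 0, "az": 0.066, "fingers": 0}, {"dx": 0.9, "dy": -0.2, "dz": 0, "ax": 0, "ay": 0, "az": 0.066, "fingers": 0}])

```text
clock: 16.7
tool_pos: [0.6252, -0.0522, 0.1511]
orientation: [-151.0, 89.5, -149.2]
force: [-2.8, 3.4, -4.7]
opening: 0.0173
```

```bash
python3 m.py
```

```text
clock 16.70 phi 0.0041 r 0.1843 z 0.1511  F_in 2.60 F_y -3.57 F_z 4.71 Mz 0.146  hinge torque(F) 0.528 total 0.674 open 0.0173
```

>>> send_rows(deltas=[{"dx": 0.8, "dy": -0.2, "dz": 0, "ax": 0, "ay": 0, "az": 0.05, "fingers": 0}, {"dx": 0, "dy": 0, "dz": 0, "ax": 0, "ay": 0, "az": 0, "fingers": 0}])

```text
clock: 16.95
tool_pos: [0.6252, -0.0525, 0.1503]
orientation: [179.9, 89.6, -178.4]
force: [-2.5, 4.9, -4.5]
opening: 0.017
```

```bash
python3 m.py
```

```text
clock 16.95 phi 0.0043 r 0.1846 z 0.1503  F_in 2.29 F_y -4.97 F_z 4.52 Mz 0.137  hinge torque(F) 0.492 total 0.629 open 0.0170
```

>>> send_rows(deltas=[{"dx": 0.6, "dy": -0.1, "dz": 0, "ax": 0, "ay": 0, "az": 0.03, "fingers": 0}, {"dx": 0, "dy": 0, "dz": 0, "ax": 0, "ay": 0, "az": 0, "fingers": 0}])

```text
clock: 17.2
tool_pos: [0.6252, -0.0527, 0.1497]
orientation: [161.8, 89.5, 163.6]
force: [-4.2, 3.7, -3.2]
opening: 0.0174
```

```bash
python3 m.py
```

```text
clock 17.20 phi 0.0044 r 0.1847 z 0.1497  F_in 4.07 F_y -3.86 F_z 3.21 Mz 0.081  hinge torque(F) 0.805 total 0.887 open 0.0174
```

>>> send_rows(deltas=[{"dx": 0.4, "dy": 0, "dz": 0, "ax": 0, "ay": 0, "az": 0, "fingers": 0}, {"dx": 0, "dy": 0, "dz": 0, "ax": 0, "ay": 0, "az": 0, "fingers": 0}])

```text
clock: 17.45
tool_pos: [0.6253, -0.0527, 0.1495]
orientation: [162.5, 89.6, 164.3]
force: [-1.7, 2.6, -3.5]
opening: 0.0176
```

```bash
python3 m.py; python3 - <<'E'
from h import *
s=snap('side','side10');t=snap('top','top10')
cv2.imwrite('pics/z10.png',np.hstack([cv2.resize(s['image'][200:275,280:355],None,fx=5.2,fy=5.2,interpolation=cv2.INTER_CUBIC),cv2.resize(t['image'][195:270,340:415],None,fx=5.2,fy=5.2,interpolation=cv2.INTER_CUBIC)]))
E
```

```text
clock 17.45 phi 0.0035 r 0.1847 z 0.1495  F_in 1.59 F_y -2.72 F_z 3.51 Mz 0.103  hinge torque(F) 0.332 total 0.435 open 0.0176
```

View pics/z10.png

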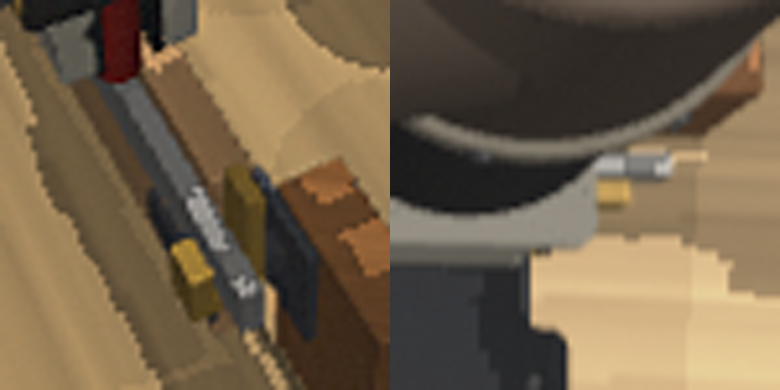

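The bar is well down in the notch between nose and wall. I'll go a touch lower, then ease the gate outward until the bar rests on the nose, so letting go causes no knock.

>>> send_rows(deltas=[{"dx": 0.4, "dy": 0, "dz": -0.3, "ax": 0, "ay": 0, "az": 0, "fingers": 0}, {"dx": 0, "dy": 0, "dz": -0.3, "ax": 0, "ay": 0, "az": 0, "fingers": 0}])

```text
clock: 17.8
tool_pos: [0.6253, -0.0527, 0.1495]
orientation: [158.2, 89.6, 160.0]
force: [-2.0, 0.5, -0.8]
opening: 0.0171
```

```bash
python3 m.py
```

```text
clock 17.80 phi 0.0037 r 0.1847 z 0.1495  F_in 2.01 F_y -0.55 F_z 0.78 Mz 0.164  hinge torque(F) 0.379 total 0.544 open 0.0171
```

>>> send_rows(deltas=[{"dx": 0, "dy": 0, "dz": -0.3, "ax": 0.02, "ay": 0, "az": 0, "fingers": 0}, {"dx": 0, "dy": 0, "dz": 0, "ax": 0, "ay": 0, "az": 0, "fingers": 0}])

```text
clock: 18.05
tool_pos: [0.6249, -0.0526, 0.1495]
orientation: [158.0, 89.6, 159.7]
force: [-1.5, 0.9, 1.3]
opening: 0.0169
```

```bash
python3 m.py
```

```text
clock 18.05 phi 0.0056 r 0.1847 z 0.1495  F_in 1.47 F_y -0.95 F_z -1.28 Mz 0.181  hinge torque(F) 0.285 total 0.466 open 0.0169
```

The bar's weight is off the gripper and z is 149.5 mm, the same as when I first gripped it level, so it is down on its stop. Easing outward.

>>> send_rows(deltas=[{"dx": 0, "dy": 0, "dz": -0.4, "ax": 0.02, "ay": 0, "az": 0, "fingers": 0}, {"dx": 0, "dy": 0, "dz": 0, "ax": 0, "ay": 0, "az": 0, "fingers": 0}])

```text
clock: 18.3
tool_pos: [0.6244, -0.0526, 0.1494]
orientation: [159.4, 89.6, 161.0]
force: [-0.8, -0.9, 3.2]
opening: 0.0176
```

```bash
python3 m.py
```

```text
clock 18.30 phi 0.0086 r 0.1847 z 0.1494  F_in 0.80 F_y 0.90 F_z -3.21 Mz 0.134  hinge torque(F) 0.135 total 0.269 open 0.0176
```

>>> send_rows(deltas=[{"dx": 0, "dy": 0, "dz": -0.3, "ax": 0.02, "ay": 0, "az": 0, "fingers": 0}, {"dx": 0, "dy": 0, "dz": 0, "ax": 0, "ay": 0, "az": 0, "fingers": 0}])

```text
clock: 18.55
tool_pos: [0.624, -0.0526, 0.1494]
orientation: [159.3, 89.6, 160.8]
force: [-0.9, 0.4, 4.3]
opening: 0.017
```

```bash
python3 m.py
```

```text
clock 18.55 phi 0.0106 r 0.1847 z 0.1494  F_in 0.92 F_y -0.40 F_z -4.30 Mz 0.110  hinge torque(F) 0.175 total 0.285 open 0.0170
```

>>> send_rows(deltas=[{"dx": -0.3, "dy": 0, "dz": -0.3, "ax": 0, "ay": 0, "az": 0, "fingers": 0}, {"dx": 0, "dy": 0, "dz": 0, "ax": 0, "ay": 0, "az": 0, "fingers": 0}])

```text
clock: 18.8
tool_pos: [0.6238, -0.0526, 0.1494]
orientation: [159.2, 89.6, 160.7]
force: [0.7, -0.5, 2.0]
opening: 0.0174
```

```bash
python3 m.py
```

```text
clock 18.80 phi 0.0119 r 0.1847 z 0.1494  F_in -0.72 F_y 0.55 F_z -2.04 Mz 0.202  hinge torque(F) -0.142 total 0.060 open 0.0174
```

The hinge torque has fallen to about 0 at 0.0119 rad, and I predicted nose contact at 0.0114, so the nose now carries the spring load. Releasing and retreating upward.

>>> send_rows(deltas=[{"dx": 0, "dy": 0, "dz": 0, "ax": 0, "ay": 0, "az": 0, "fingers": 0.3}, {"dx": 0, "dy": 0, "dz": 0, "ax": 0, "ay": 0, "az": 0, "fingers": 0.5}, {"dx": 0, "dy": 0, "dz": 0, "ax": 0, "ay": 0, "az": 0, "fingers": 0.6}, {"dx": 0, "dy": 0, "dz": 0, "ax": 0, "ay": 0, "az": 0, "fingers": 0.6}])

```text
clock: 19.3
tool_pos: [0.6233, -0.0525, 0.1491]
orientation: [162.0, 89.5, 163.5]
force: [-0.0, 0.2, -0.7]
opening: 0.0493
```

```bash
python3 m.py; python3 - <<'E'
from h import *
s=snap('side','side11')
cv2.imwrite('pics/z11.png',cv2.resize(s['image'][150:280,220:360],None,fx=5,fy=4.5,interpolation=cv2.INTER_CUBIC))
E
```

```text
clock 19.30 phi 0.0146 r 0.1847 z 0.1491  F_in 0.02 F_y -0.22 F_z 0.65 Mz 0.062  hinge torque(F) 0.007 total 0.068 open 0.0493
```

View pics/z11.png

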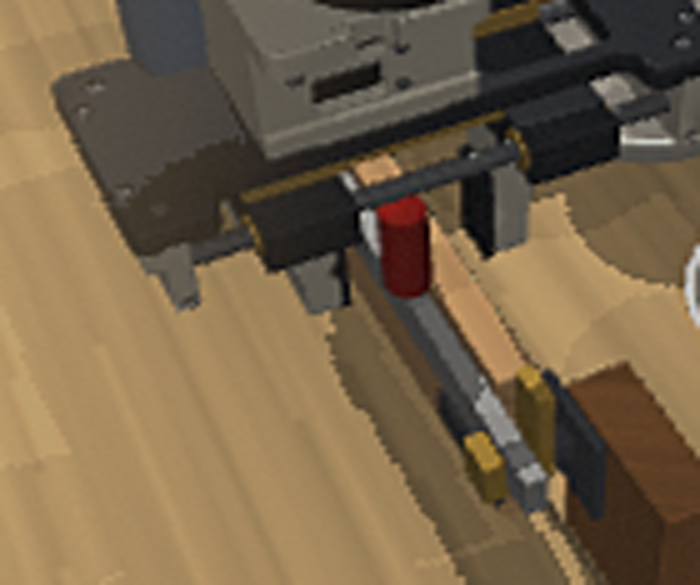

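The jaws are open at about (310,290) and (505,220), clear of the knob at (405,245). The bar stays in the hook between the nose (485,465) and the wall (535,415). Retreating.

>>> send_rows(deltas=[{"dx": -10, "dy": 0, "dz": 0, "ax": 0, "ay": 0, "az": 0, "fingers": 0.6}, {"dx": -25, "dy": 0, "dz": 0, "ax": 0, "ay": 0, "az": 0, "fingers": 0.6}, {"dx": -35, "dy": 0, "dz": 0, "ax": 0, "ay": 0, "az": 0, "fingers": 0.6}, {"dx": -35, "dy": 0, "dz": 0, "ax": 0, "ay": 0, "az": 0, "fingers": 0.6}, {"dx": -15, "dy": 0, "dz": 0, "ax": 0, "ay": 0, "az": 0, "fingers": 0.6}, {"dx": 0, "dy": 40, "dz": -40, "ax": 0, "ay": 0, "az": 0, "fingers": 0.6}, {"dx": 0, "dy": 40, "dz": -40, "ax": 0, "ay": 0, "az": 0, "fingers": 0.6}, {"dx": 0, "dy": 40, "dz": -40, "ax": 0, "ay": 0, "az": 0, "fingers": 0.6}, {"dx": 0, "dy": 0, "dz": 0, "ax": 0, "ay": 0, "az": 0, "fingers": 0.6}, {"dx": 0, "dy": 0, "dz": 0, "ax": 0, "ay": 0, "az": 0, "fingers": 0.6}])

```text
clock: 20.6
tool_pos: [0.5012, 0.0642, 0.2707]
orientation: [157.9, 89.6, 159.5]
force: [-0.4, 0.9, -0.2]
opening: 0.0528
```

```bash
python3 - <<'E'
from h import *
s=snap('side','side12');t=snap('top','top12')
cv2.imwrite('pics/z12.png',np.hstack([cv2.resize(s['image'][110:290,220:400],None,fx=2.2,fy=2.2,interpolation=cv2.INTER_CUBIC),cv2.resize(t['image'][100:280,240:420],None,fx=2.2,fy=2.2,interpolation=cv2.INTER_CUBIC)]))
def red(im):
    h=cv2.cvtColor(im,cv2.COLOR_BGR2HSV)
    return ((((h[...,0]<6)|(h[...,0]>174))&(h[...,1]>150)&(h[...,2]>60))*255).astype(np.uint8)
for n,d in(('top',t),('side',s)):
    k,l,st,c=cv2.connectedComponentsWithStats(red(d['image']))
    for i in range(1,k):
        if st[i,4]>15: print(n,st[i],c[i])
X=knob(.0146);X[2]=.155; print('pred knob top',proj(t,X),proj(s,X)); print(ctrl.get_obs()['clock'])
E
```

```text
top [339 219   9  11  81] [342.82716049 224.04938272]
side [295 193  11  23 162] [300.21604938 203.62345679]
pred knob top [344.36116441 222.09482604] [300.05481728 197.1049933 ]
20.7
```

View pics/z12.png

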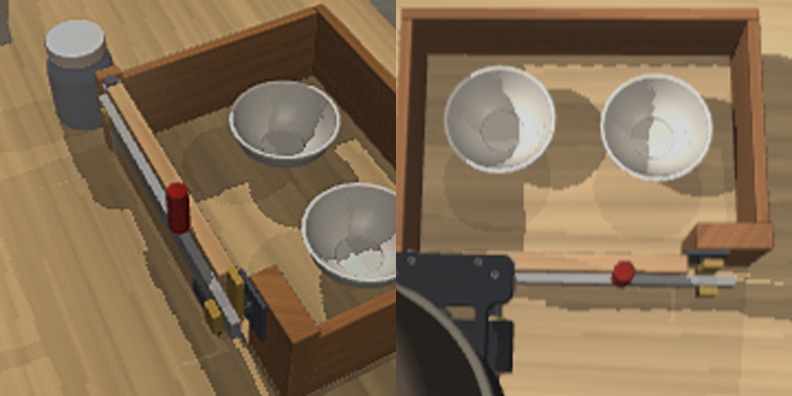

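With the arm clear, both views show the gate shut and the bar lying in the hook. I'll check that it holds still and that the knob is at level height, then hand in.

```bash
python3 - <<'E'
from h import *
a=load('top12');b=load('side12')
X,e=tri(a,(343.2,223.5),b,(299.5,196.5)); print('knob top',X*1000,e*1000)
t=snap('top','top13');s=snap('side','side13')
for u,v in((a,t),(b,s)): 
    d=np.abs(u['image'].astype(int)-v['image']).max(2); print('changed px',(d>25).sum())
# bowls: pixel change vs the start
for n,z in(('top',t),('side',s)):
    u=load(n+'0')['image']
    for im in(u,z['image']):
        h=cv2.cvtColor(im,cv2.COLOR_BGR2HSV); m=((h[...,1]<40)&(h[...,2]>100)).astype(np.uint8)
        k,l,st,c=cv2.connectedComponentsWithStats(m); print(n,[np.round(c[i],1).tolist() for i in range(1,k) if 250<st[i,4]<4000])
o=ctrl.get_obs(); print(o['clock'],o['force'])
E
```

```text
knob top [621.78953912 -51.06633759 154.77440141] 2.3163099617567617
changed px 1248
changed px 1565
top [[94.6, 30.6], [148.7, 38.5], [528.2, 56.0], [67.2, 97.2], [287.3, 153.4], [358.0, 157.3], [458.5, 180.2], [201.9, 221.0], [281.1, 251.0]]
top [[286.7, 153.9], [357.8, 157.6], [455.2, 180.7]]
side [[189.6, 10.9], [135.9, 21.2], [55.6, 37.1], [303.7, 42.8], [253.6, 127.3], [349.1, 164.0], [385.2, 215.2], [440.9, 341.3]]
side [[54.0, 37.2], [303.5, 42.9], [253.6, 127.3], [349.0, 164.1], [385.2, 215.2], [440.8, 341.3]]
20.8 [-0.49151419 -0.50499096 -0.61044456]
```

```bash
python3 - <<'E'
from h import *
for n in('top','side'):
    a=load(n+'12')['image'].astype(int);b=load(n+'13')['image'].astype(int)
    d=np.abs(a-b).max(2)>25; g=d[190:280,280:400] if n=='side' else d[200:240,280:400]
    print(n,'overall frac',d.mean(),'gate region frac',g.mean())
print(ctrl.close_job())
E
```

```text
top overall frac 0.004875 gate region frac 0.004583333333333333
side overall frac 0.00611328125 gate region frac 0.0
the job is handed in; nothing more can be done
None
```

I gripped the bar's red knob, lifted the bar about 0.115 rad and swung the gate in over the nose. I then felt for the hook's back wall in steps of 0.3–0.7 mm. Contact came at a measured gate angle of about -0.004 rad, with roughly 2–3 N on the keeper as estimated from the wrist force.

From there I backed off about 2 mm to the middle of the notch and lowered the bar. Once it rested on its stop, I eased the gate out until the nose carried the spring load. I then released the knob and moved the arm clear.

**Last checks**
- **Gate and bar:** after release, the gate is shut at about 0.01–0.015 rad with the bar between nose and wall. The knob top measured 154.8 mm, against 155 mm for a level bar.
- **Holding still:** two pictures taken after the arm had moved away show no motion at the gate. The few changed pixels are no denser there than across the whole picture.
- **Loose things:** the bowls, jar and spatula are where they were in the side view. The bowls also match in the top view, where the jar was not found again. The spatula's top-view spot sits about 3 px from its first position. I put that down to the colour mask, since the side view shows it unmoved to 0.1 px.
- **Disagreement:** the first picture suggested the hook was 3–5 mm further out than nominal. By touch it was about 1 mm out, and I used the touch result.
- **Refused moves:** the first two move calls were refused because some keys were missing; nothing moved.

The job was handed in at about 20.8 s of the 54 s allowed.

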